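# Gauge a rolling pin

### The job

Lift the lid off the wooden box and lay it flat, knob up, in the middle of the cork mat. Lay the rolling pin that is in the box down in the blue bench gauge, crosswise between the two steel faces with its barrel centred on them, then slide the jaw shut on it by its knob until the pointer stands in the green band, and let go so that it stays there. Never ram the pointer to the end of its travel, and do not shove or tip the jar, tin, pepper mill and cup that stand between.

Things in the scene. Friction and masses are not known exactly. Their poses are not given: they have to be found in the camera images.
- gauge: Blue bench gauge (table caliper), fixed. Origin on the table; x = slide direction, sliding jaw at -x, sprung pad at +x before a grey housing (x 97 to 145 mm, 60 mm high). Base x -170 to 150, y -55 to 55, flat bed top z = 18 mm. Jaw and pad faces: y -30 to 30, up to 39 mm above the bed. On the housing a black pointer, moved by the pad, lies over a scale: white, 10 mm green band, red.
- jaw (a joint): Sliding jaw, m: 0 = fully open, grows as it closes toward +x of the gauge, at most 0.135. Its face stands at gauge x = -0.085 + jaw, so 150 mm from the resting pad when open. It starts partly closed (gap 40 to 100 mm), too narrow for pin and gripper: draw it back by its knob first. Friction about 10 N; stays where left.
- knob_mid (a point): Grip point of the jaw's upright round wooden knob: 28 mm diameter, 49 to 89 mm above the table; this point is on its axis 73 mm above the table, 40 mm behind (-x) the jaw face. Gripping it across the slide (along the gauge's y) keeps fingers clear of the clamped pin. Carriage under it: 75 (x) by 70 (y) mm, top 49 mm above the table.
- pad (a joint): Sprung pad of the gauge and its pointer, metres: 0 = at rest (its face at local x = 0.065 of the gauge), grows as it is pressed in toward +x, end stop at 0.020. Spring 400 N/m. The pointer stands in the green band from 0.005 to 0.015 (2 to 6 N).
- bay (a point): Point on the gauge's bed (18 mm above the table), on its centre line, midway between the pad and the fully open jaw, at local x = -0.010 of the gauge.
- pin_box: Wooden box fixed to the table under the lid; place and yaw vary. 196 (x) by 124 (y) by 64 mm high, walls 6 mm, floor top about 6 mm above the table. Origin on the table under its centre, x along its long side. Two low ribs in the middle (60 mm long in x, |y| from 12 to 20 mm, tops 14 mm above the table) cradle the pin.
- lid: Loose wooden lid on the box: plate 200 (x) by 128 (y) by 8 mm; under it a 5 mm deep block 178 x 106 mm that drops into the box with 3 mm play; in the middle a dark steel round knob, 26 mm diameter, 34 mm tall. About 280 g. Origin at the centre of the plate's underside (5 mm above the block's underside, 64 mm above the table on the box), z up; the knob spans z = 8 to 42 mm.
- rolling_pin: Olive-wood rolling pin, 170 mm: barrel 44 mm diameter, 90 mm long, a dark 22 mm handle 40 mm long on each end. About 200 g. Origin at its centre on the axis, x along the axis. Starts hidden in the box along the box's x, within 8 mm of its middle, axis 32 mm above the table. On the gauge's bed its axis is 40 mm above the table; it can roll.
- cork_mat: Cork mat fixed to the table, 230 (x) by 160 (y) by 4 mm; its place and yaw vary. Origin on the table under its centre.
- weight_jar: Bystander: white ceramic pie weight jar with a blue lid, 66 mm diameter, 126 mm tall. Origin at the centre of its underside. Stands at one of four spots between box, gauge and mat.
- flour_tin: Bystander: tin with a yellow label, 62 mm diameter, 120 mm tall. Origin at the centre of its underside. Stands at one of the four spots.
- pepper_mill: Bystander: dark wooden pepper mill, 56 mm diameter, 142 mm tall. Origin at the centre of its underside. Stands at one of the four spots.
- cup: Bystander: blue ceramic cup, 64 mm diameter, 85 mm tall. Origin at the centre of its underside. Stands at one of the four spots.
Not all that is in view belongs to the job. There is more than one size of the lid; the one meant has the size given above.

How it is judged:
By the outcome, as a careful person would: the job done as asked, in the order asked, and still so for the second after the job is handed in, with the robot touching nothing.
It also fails if it takes over 72 s, if anything falls off the work surface, if the arm or the gripper's body presses on something with over 40 N, if the wrist force passes 120 N, or if a joint passes its speed limit or range.

### The arm

A 6-joint arm with a two-finger parallel gripper is mounted at the origin on the work surface. World frame = base frame: x ahead of the robot, y to its left, z up, the work surface at z = 0. Lengths are in m, angles in rad, forces in N, time in s.
With the tool pointing down it reaches from about 0.325 to 0.775 m from the base axis. Payload 9.3 kg.
Tool frame: the origin (TCP) lies on the centre line of the jaws, within the pads' length; the fingertips stand 14 mm ahead of it and the grasp point (between the pads) lies 5 mm behind it; y points along the fingers, z is the direction in which the jaws open and shut, and the axes are right-handed (so a half turn about y gives the same grasp; the last joint's range is limited). The gripper opens to 85 mm and grips with 20 to 120 N. Pads are 22 mm wide; open, the fingers measure 114 mm over their backs; the gripper's body (76 mm by 85 mm) begins 54 mm behind the grasp point. The pads swing forward as they close: fully open they stand 13 mm farther back than shut.
Start: joints at [-1.392, 0.259, 0.021, 1.334, 0, 1.418], TCP at [0.179, -0.52, 0.206] pointing down, gripper open.
Joint ranges: [-3.04, 3.04], [-0.91, 1.82], [-1.04, 1.36], [-1.92, 1.95], [-1.52, 1.45], [-3.14, 3.14]. Speed limits (rad/s): [2.22, 2.22, 2.79, 3.14, 3.14, 3.14].

### API

Orientations are given as a unit quaternion [w, x, y, z].
In Python, from workcell import manip, imaging gives the robot as it stands.
- The arm moves only by the tool step_arm, never from a script. Its argument "plan" is a list that holds one entry, the list of rows, each a list of 7 numbers: the shift along the tool's x, y, z in mm, then the turn, a rotation vector about the tool's x, y, z in degrees, then the closure in counts, from 0 (fully open) to 255 (shut). A call has 1 to 5 rows; each row is the pose to reach, as a shift and turn from the pose measured when the call began, along the tool's axes at that moment; what a row does not reach only later rows make up. A row lasts 1/12 s, in which the tool goes at most 41.7 mm and 7.16 degrees, less where a joint would pass 70% of its speed; a pose out of reach is approached as far as the arm can. A call with a gripper value outside its range is refused whole. The fingers move at their own pace and stop on an object; the grip force is fixed at half the most. Time passes only in rows, so rows that repeat a pose let the fingers close. It gives the time, the measured TCP pose, the force and the opening at its end, in the units of the state.
- manip.get_state(): the state, without advancing time (a new reading comes with each control period).
- imaging.get_image(name): name is "scene" or "side" or "wrist"; returns (picture, depth): 384x512x3 uint8, red, green, blue; 384x512 float32, m along the optical axis (not along the pixel's ray), 0 where there is no reading.
- imaging.camera_info(name): a dict with "K" (3x3 intrinsics, pixels), "world_from_camera" (4x4, takes a point from camera to world coordinates). Camera axes: x right, y down, z forward; pixel columns grow to the right and rows downward; lengths in m; the calibration is good to about 2 mm. A picture is of the moment at which its call begins: read the wrist's pose just before it. camera_info takes no time and is no camera call; for the wrist camera it gives the pose at the moment of the call.
- manip.job_done(): hands the job in, once; it reports no verdict.
The state is a dict: "t": time; "joint_pos": joint angles; "joint_vel": joint speeds; "tau": joint torques, N m; "tcp_pos": TCP position; "tcp_rot": TCP orientation; "wrist_force": force on the tool from outside, world axes, zero at the start; "moment": the same for the moment, N m; "gripper_width": opening from 0.0 (shut) to 1.0 (fully open).
Only numpy, scipy, OpenCV 4.12 (cv2) and the standard library are available. Lean on these libraries where they do the work, as an engineer would, in place of code of your own. Each camera call takes 0.05 s, during which the arm holds its last target. There are 200 camera calls.

## Working session

There is one attempt and no reset: what is moved stays moved. The work goes in short steps, Python scripts to look and compute and a tool call to move; the robot and the scene stay as the last step left them, time stands still between calls to the robot, and variables do not carry over. Pictures are saved under pics/ and viewed, about 8 in all and at most 12, crops included, and the job is handed in when it is done.

Besides the shell and the picture viewer there is one more tool, called after ">>>" by a JSON object that holds its "op" and its "data", one argument or row to a line. step_arm: Moves the arm, as the interface text tells. Its arguments: {"type":"object","properties":{"plan":{"type":"array","items":{"type":"array","items":{"type":"array","items":{"type":"number"}}}}},"required":["plan"]}

```bash
mkdir -p pics; ls; cat > h.py <<'E'
import numpy as np, cv2
from workcell import manip, imaging
def cap(n, f=None):
    c=imaging.camera_info(n); im,d=imaging.get_image(n)
    if f: cv2.imwrite('pics/'+f,im[:,:,::-1])
    return im,d,c
def cloud(d,c):
    K=np.array(c['K']);T=np.array(c['world_from_camera'])
    v,u=np.mgrid[:d.shape[0],:d.shape[1]]
    p=np.stack([(u-K[0,2])/K[0,0]*d,(v-K[1,2])/K[1,1]*d,d],-1)
    w=p@T[:3,:3].T+T[:3,3]; w[d==0]=np.nan
    return w
E
python3 - <<'E'
from h import *
print(manip.get_state())
ims=[]
for n in('scene','side'):
    im,d,c=cap(n); np.savez(n+'.npz',im=im,d=d,K=c['K'],T=c['world_from_camera']); print(n,np.round(c['world_from_camera'],3).tolist()); ims.append(im)
    cv2.imwrite(f'pics/{n}0.png',im[:,:,::-1])
E
```

```text
pics
{'t': 0.0, 'joint_pos': array([-1.39159683e+00,  2.59215703e-01,  2.07563825e-02,  1.33371338e+00,
       -3.97581185e-06,  1.41817731e+00]), 'joint_vel': array([-5.58613825e-04, -1.31510387e-03, -1.04332031e-03,  2.68652882e-04,
       -1.22293829e-03,  5.10984429e-05]), 'tau': array([ 2.64861417e-03, -5.55644238e+01,  3.44526565e+01,  1.36007974e-02,
       -1.29334280e-04,  9.94914188e-06]), 'tcp_pos': array([ 0.17909628, -0.51968478,  0.20535131]), 'tcp_rot': array([ 0.1167702 , -0.11678595,  0.69788361, -0.69691049]), 'wrist_force': array([-0.9173244 ,  0.51793007,  0.7171688 ]), 'moment': array([0.00211634, 0.01864107, 0.03297608]), 'gripper_width': 1.0014461277353248}
scene [[0.768, 0.461, -0.443, 1.008], [0.64, -0.567, 0.519, -0.615], [-0.012, -0.682, -0.731, 0.898], [0.0, 0.0, 0.0, 1.0]]
side [[-0.711, -0.425, 0.56, -0.151], [-0.703, 0.442, -0.557, 0.628], [-0.011, -0.79, -0.613, 0.776], [0.0, 0.0, 0.0, 1.0]]
```

View pics/scene0.png

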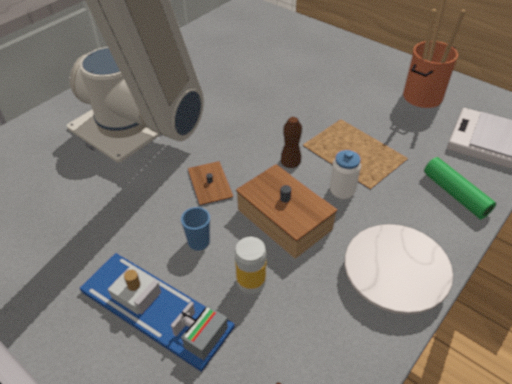

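View pics/side0.png

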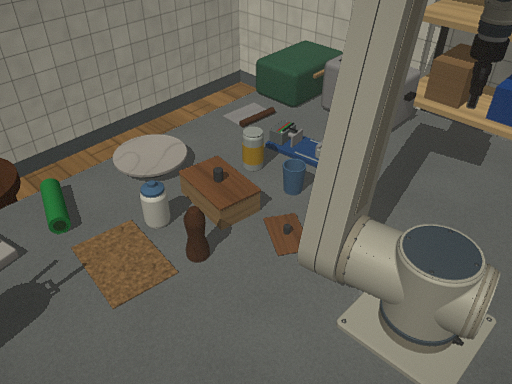

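The scene view shows the lid on its box (knob 286,193), the mat (355,152), the mill (291,142), the jar (345,175), the tin (250,263), the cup (197,229) and the gauge (jaw knob 131,279; pointer and scale 205,330). The small lid at (209,182) is a decoy. Next I'll measure these.

```bash
cat >> h.py <<'E'
def load(n):
    z=np.load(n+'.npz'); return z['im'],z['d'],cloud(z['d'],dict(K=z['K'],world_from_camera=z['T']))
def rect(xy):
    r=cv2.minAreaRect((np.asarray(xy)*1000).astype(np.float32)); b=cv2.boxPoints(r)
    e=[b[1]-b[0],b[2]-b[1]]; l=max(e,key=np.linalg.norm)
    return np.round(r[0],1),np.round(sorted(map(np.linalg.norm,e))[::-1],1),round((np.degrees(np.arctan2(l[1],l[0]))+90)%180-90,1)
def comp(m,seed=None):
    n,l,s,_=cv2.connectedComponentsWithStats(m.astype(np.uint8))
    k=l[seed[1],seed[0]] if seed and l[seed[1],seed[0]] else 1+np.argmax(s[1:,4])
    return l==k
def circ(xy):
    A=np.c_[2*xy,np.ones(len(xy))];s=np.linalg.lstsq(A,(xy**2).sum(1),rcond=None)[0]
    return s[:2].round(4),round(float(np.sqrt(s[2]+s[:2]@s[:2])),4)
E
python3 - <<'E'
from h import *
for n in('scene','side'):
    im,d,w=load(n); z=w[:,:,2]; hsv=cv2.cvtColor(im,cv2.COLOR_RGB2HSV); H,S,V=cv2.split(hsv)
    print(n,'table z',np.nanmedian(z[(S<60)&(abs(z)<.02)]))
    seed=dict(scene=dict(lid=(265,185),mat=(350,150)),side=dict(lid=(205,190),mat=(120,265)))[n]
    m=comp((abs(z-.072)<.006)&(S>70)&(H<25),seed['lid']); print('lid',rect(w[m][:,:2]),np.median(z[m]))
    c=np.array(rect(w[m][:,:2])[0])/1000
    k=(z>.098)&(z<.115)&(np.hypot(w[...,0]-c[0],w[...,1]-c[1])<.04); print('knobtop',k.sum(),np.median(w[k],0))
    m=comp((abs(z-.004)<.006)&(S>80)&(H<25),seed['mat']); print('mat',rect(w[m][:,:2]),np.median(z[m]))
    blue=(H>100)&(H<125)&(S>150)&(z>.008)&(z<.028); m=comp(blue); print('bluebed',rect(w[m][:,:2]),np.median(z[m]),m.sum())
    # tall clusters
    tall=(z>.075)&(z<.16)&(w[...,0]>.1)&(w[...,0]<1.)&(abs(w[...,1])<.7)&(np.hypot(w[...,0],w[...,1])>.25)
    nn,l,s,_=cv2.connectedComponentsWithStats(tall.astype(np.uint8))
    for i in range(1,nn):
        if s[i,4]>40:
            p=w[l==i]; print('  tall',s[i],p.mean(0).round(3),'zmax',p[:,2].max().round(3),im[l==i].mean(0).round(),rect(p[:,:2]))
E
```

```text
scene table z -0.0017164737852389256
lid (array([573.6,   4.9]), array([202.2, 131. ], dtype=float32), np.float32(-8.8)) 0.07020523236871179
knobtop 91 [0.57476162 0.00350255 0.10351374]
mat (array([574.9, 311. ]), array([232.4, 163.8], dtype=float32), np.float32(-6.6)) 0.001834041830678368
bluebed (array([ 517.4, -353.6]), array([318.3, 106.9], dtype=float32), np.float32(6.8)) 0.016567739464115827 2571
  tall [ 409   40   49   47 1366] [0.61  0.626 0.12 ] zmax 0.16 [106.  65.  47.] (array([602.7, 629. ]), array([141.3, 120.2], dtype=float32), np.float32(89.5))
  tall [283 116  20  29 432] [0.473 0.166 0.113] zmax 0.143 [68. 47. 37.] (array([468.1, 170.1]), array([43.9, 38. ], dtype=float32), np.float32(14.1))
  tall [333 150  29  29 644] [0.634 0.16  0.102] zmax 0.127 [111. 123. 134.] (array([630.7, 168.3]), array([61.8, 61.4], dtype=float32), np.float32(61.5))
  tall [280 185  12  17 172] [0.576 0.001 0.095] zmax 0.108 [71. 64. 61.] (array([574. ,   4.8]), array([26.5, 25. ], dtype=float32), np.float32(-76.7))
  tall [181 207  30  25 242] [ 0.464 -0.17   0.081] zmax 0.087 [ 77.  99
[... 1210 characters left out ...]
] (array([ 619.8, -173.5]), array([61. , 60.4], dtype=float32), np.float32(-81.1))
  tall [283 159  23  17 181] [ 0.46  -0.166  0.081] zmax 0.089 [59. 79. 94.] (array([ 460.7, -167.4]), array([66. , 59.2], dtype=float32), np.float32(-49.2))
  tall [212 167  11  15 134] [0.567 0.012 0.095] zmax 0.109 [52. 51. 49.] (array([585.2,  -2.3]), array([67.9, 24.6], dtype=float32), np.float32(-38.8))
  tall [140 180  27  28 595] [0.613 0.182 0.102] zmax 0.128 [100. 111. 116.] (array([622.8, 176.8]), array([62.4, 61.5], dtype=float32), np.float32(-7.6))
  tall [183 206  22  32 549] [0.452 0.187 0.114] zmax 0.143 [61. 44. 33.] (array([459.3, 183.8]), array([47.6, 37.9], dtype=float32), np.float32(33.9))
```

```bash
cat >> h.py <<'E'
from scipy.spatial.transform import Rotation as Ro
def pose():
    s=manip.get_state(); q=s['tcp_rot']; return s,np.array(s['tcp_pos']),Ro.from_quat(np.r_[q[1:],q[0]])
def down(yaw):  # tool z (jaw axis) at world yaw deg, tool y down
    y=np.array([0,0,-1.]);a=np.radians(yaw);z=np.array([np.cos(a),np.sin(a),0]);return Ro.from_matrix(np.c_[np.cross(y,z),y,z])
def go(*wps):   # wps: (x,y,z mm,yaw); prints per-waypoint shift mm / turn deg from the pose before it
    s,p,R=pose(); zz=R.as_matrix()[:,2]
    print('t %.2f'%s['t'],'tcp',(p*1e3).round(1),'yaw %.1f'%np.degrees(np.arctan2(zz[1],zz[0])),'w %.2f'%s['gripper_width'],'F',s['wrist_force'].round(1),'q',s['joint_pos'].round(2))
    for x in wps:
        P=np.array(x[:3])/1e3; ya=x[3]
        Rt=min((down(ya),down(ya+180)),key=lambda r:(R.inv()*r).magnitude())
        print(x,'shift',(R.inv().apply(P-p)*1e3).round(1),'turn',np.degrees((R.inv()*Rt).as_rotvec()).round(1)); p,R=P,Rt
E
python3 -c "
from h import *
_,p,R=pose();print(R.as_matrix().round(2))
go((375,-260,206,-71),(572.5,6,190,-8.8),(572.5,6,90,-8.8),(572.5,6,220,-8.8),(575,312,220,-6.9))"
```

```text
[[-0.95 -0.    0.33]
 [-0.33  0.   -0.95]
 [-0.   -1.   -0.  ]]
t 0.10 tcp [ 179.1 -519.7  205.4] yaw -71.0 w 1.00 F [-0.1 -0.  -0.6] q [-1.39  0.26  0.02  1.33  0.    1.42]
(375, -260, 206, -71) shift [-269.8   -0.3 -181.8] turn [ 0.1  0.  -0. ]
(572.5, 6, 190, -8.8) shift [-273.3   16.  -187.2] turn [  0.  -62.2   0. ]
(572.5, 6, 90, -8.8) shift [  0. 100.   0.] turn [0. 0. 0.]
(572.5, 6, 220, -8.8) shift [   0. -130.   -0.] turn [0. 0. 0.]
(575, 312, 220, -6.9) shift [-302.8    0.   -44.3] turn [ 0.  -1.9  0. ]
```

>>> {"op": "step_arm", "data": {
  "plan": [
    [[-160, 0, -108, 0, 0, 0, 0], [-160, 0, -108, 0, 0, 0, 0], [-160, 0, -108, 0, 0, 0, 0], [-160, 0, -108, 0, 0, 0, 0], [-160, 0, -108, 0, 0, 0, 0]]
  ]
}}

```text
t: 0.52
tcp_pos: [0.2963, -0.3625, 0.2055]
tcp_rot: [0.117, -0.117, 0.698, -0.697]
wrist_force: [0.5, -0.4, 0.5]
gripper_width: 0.997
```

>>> {"op": "step_arm", "data": {
  "plan": [
    [[-160, 0, -108, 0, 0, 0, 0], [-160, 0, -108, 0, 0, 0, 0], [-160, 0, -108, 0, 0, 0, 0], [-160, 0, -108, 0, 0, 0, 0], [-160, 0, -108, 0, 0, 0, 0]]
  ]
}}

```text
t: 0.93
tcp_pos: [0.4133, -0.2054, 0.2058]
tcp_rot: [0.118, -0.117, 0.698, -0.696]
wrist_force: [0.9, -1.2, -0.8]
gripper_width: 1.004
```

```bash
python3 -c "
from h import *
go((572.5,6,190,-8.8))"
```

```text
t 0.93 tcp [ 413.3 -205.4  205.8] yaw -70.9 w 1.00 F [ 0.9 -1.2 -0.8] q [-0.64  0.11 -0.17  1.29  0.    2.16]
(572.5, 6, 190, -8.8) shift [-219.6   16.4 -147.5] turn [  0.1 -62.1  -0.1]
```

>>> {"op": "step_arm", "data": {
  "plan": [
    [[-32, 0, -22, 0, -7, 0, 0], [-64, 0, -43, 0, -14, 0, 0], [-96, 0, -65, 0, -21, 0, 0], [-128, 0, -87, 0, -28, 0, 0], [-160, 0, -108, 0, -33, 0, 0]]
  ]
}}

```text
t: 1.35
tcp_pos: [0.5298, -0.0489, 0.2061]
tcp_rot: [0.313, -0.312, 0.635, -0.633]
wrist_force: [0.8, -1.1, 0.2]
gripper_width: 0.998
```

>>> {"op": "step_arm", "data": {
  "plan": [
    [[-20, 3, 0, 0, -7, 0, 0], [-40, 6, 0, 0, -14, 0, 0], [-60, 9, 0, 0, -21, 0, 0], [-72, 12, -1, 0, -28, 0, 0], [-72, 16, -1, 0, -29, 0, 0]]
  ]
}}

```text
t: 1.77
tcp_pos: [0.5737, 0.0108, 0.1894]
tcp_rot: [0.464, -0.463, 0.535, -0.533]
wrist_force: [-1.0, -0.5, -0.8]
gripper_width: 1.004
```

```bash
python3 - <<'E'
from h import *
im,d,c=cap('wrist','w1.png'); w=cloud(d,c); z=w[...,2]
go((572.5,6,90,-8.8))
print(np.round(c['world_from_camera'],3).tolist())
k=(z>.1)&(z<.112)&(np.hypot(w[...,0]-.572,w[...,1]-.006)<.03); print(k.sum(),w[k].mean(0),rect(w[k][:,:2]) if k.sum()>4 else '')
S=cv2.cvtColor(im,cv2.COLOR_RGB2HSV)[...,1]
m=comp((abs(z-.072)<.005)&(S>60)); print(rect(w[m][:,:2]),np.median(z[m]))
E
```

```text
t 1.82 tcp [572.7   9.8 188.5] yaw -8.3 w 1.00 F [-0.6  0.8 -1.7] q [-0.13  0.3   0.04  1.31  0.    1.58]
(572.5, 6, 90, -8.8) shift [ 4.1 98.5  0.6] turn [ 0.2  0.5 -0.2]
[[0.99, -0.133, -0.04, 0.583], [-0.139, -0.954, -0.265, 0.079], [-0.002, 0.268, -0.963, 0.358], [0.0, 0.0, 0.0, 1.0]]
819 [0.57106842 0.00849786 0.1064798 ] (array([571.2,   7.8]), array([24.6, 24.4], dtype=float32), np.float32(-4.8))
(array([570.5,   7.3]), array([199.5, 128. ], dtype=float32), np.float32(-8.7)) 0.07295943805036509
```

View pics/w1.png

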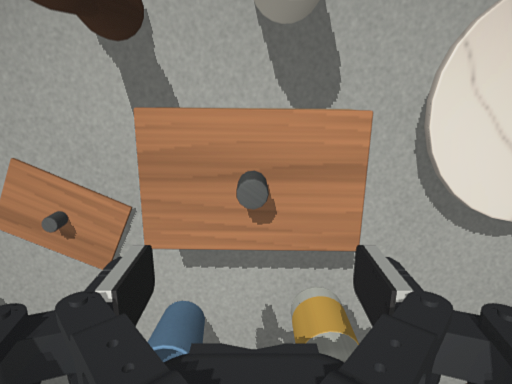

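The wrist view shows the right lid (200 x 128) with its knob at (252,188), about 2 mm from where I measured it. I'll descend and grip.

>>> {"op": "step_arm", "data": {
  "plan": [
    [[2, 35, -1.5, 0, 0, 0, 0], [2, 65, -1.5, 0, 0, 0, 0], [2, 90, -1.5, 0, 0, 0, 0], [2, 98, -1.5, 0, 0, 0, 0], [2, 98, -1.5, 0, 0, 0, 60]]
  ]
}}

```text
t: 2.23
tcp_pos: [0.5691, 0.0079, 0.0888]
tcp_rot: [0.461, -0.463, 0.538, -0.533]
wrist_force: [-0.8, -0.2, 0.4]
gripper_width: 0.884
```

>>> {"op": "step_arm", "data": {
  "plan": [
    [[0, 0, 0, 0, 0, 0, 255], [0, 0, 0, 0, 0, 0, 255], [0, 0, 0, 0, 0, 0, 255], [0, 0, 0, 0, 0, 0, 255], [0, 0, 0, 0, 0, 0, 255]]
  ]
}}

```text
t: 2.65
tcp_pos: [0.5695, 0.0078, 0.0897]
tcp_rot: [0.461, -0.462, 0.538, -0.534]
wrist_force: [-0.6, -0.6, -0.1]
gripper_width: 0.144
```

>>> {"op": "step_arm", "data": {
  "plan": [
    [[0, 0, 0, 0, 0, 0, 255], [0, 0, 0, 0, 0, 0, 255], [0, 0, 0, 0, 0, 0, 255]]
  ]
}}

```text
t: 2.9
tcp_pos: [0.5697, 0.0078, 0.09]
tcp_rot: [0.461, -0.462, 0.537, -0.534]
wrist_force: [0.3, 0.0, 0.2]
gripper_width: 0.002
```

```bash
python3 - <<'E'
from h import *
im,d,c=cap('wrist','w2.png'); w=cloud(d,c); z=w[...,2]
im2,d2,c2=cap('scene')
cv2.imwrite('pics/w2.png',np.hstack([cv2.resize(im,(400,300)),cv2.resize(im2[100:290,180:430],(400,300))])[:,:,::-1])
go()
E
```

```text
t 3.00 tcp [569.6   7.8  89.8] yaw -8.5 w -0.00 F [ 0.1 -0.  -0.7] q [-0.14  0.35 -0.15  1.08  0.    1.58]
```

View pics/w2.png

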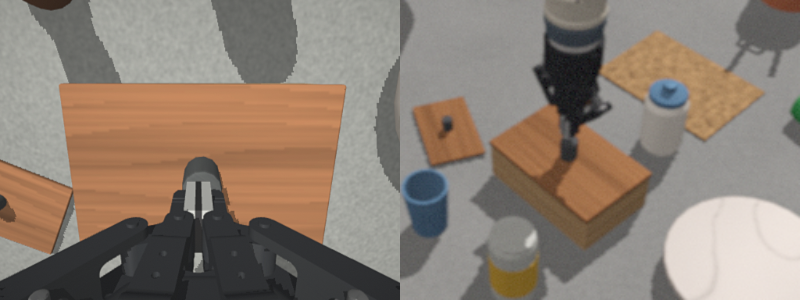

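The fingers shut completely with the knob just beyond or below their tips. I'll check the fingertip position in the depth image.

```bash
python3 - <<'E'
from h import *
im,d,c=cap('wrist'); w=cloud(d,c)
np.set_printoptions(suppress=True)
for v in range(195,345,8): print(v,(w[v,[248,253,258,263,270]]*1e3).round(0).tolist()[0::2], im[v,258])
im,d,c=cap('scene'); w=cloud(d,c); z=w[...,2]
m=(np.hypot(w[...,0]-.571,w[...,1]-.0075)<.045)&(z>.08)&(z<.2)
for a in np.arange(.08,.16,.008):
    k=m&(z>a)&(z<a+.008); print(round(a,3),k.sum(),(w[k].mean(0)*1e3).round(0), im[k].mean(0).round(0))
E
```

```text
195 [[567.0, 23.0, 73.0], [573.0, 23.0, 75.0], [580.0, 21.0, 73.0]] [165 115  81]
203 [[567.0, 19.0, 77.0], [573.0, 20.0, 80.0], [579.0, 16.0, 73.0]] [73 75 74]
211 [[567.0, 19.0, 91.0], [573.0, 20.0, 95.0], [579.0, 17.0, 90.0]] [74 75 74]
219 [[568.0, 20.0, 104.0], [573.0, 19.0, 105.0], [578.0, 18.0, 102.0]] [83 85 84]
227 [[567.0, 16.0, 106.0], [572.0, 16.0, 106.0], [578.0, 15.0, 107.0]] [105 107 105]
235 [[568.0, 19.0, 123.0], [572.0, 19.0, 123.0], [577.0, 11.0, 107.0]] [161 162 157]
243 [[568.0, 19.0, 131.0], [572.0, 19.0, 132.0], [577.0, 14.0, 123.0]] [160 161 156]
251 [[569.0, 20.0, 140.0], [572.0, 19.0, 139.0], [577.0, 18.0, 140.0]] [152 153 148]
259 [[569.0, 19.0, 146.0], [572.0, 19.0, 146.0], [577.0, 18.0, 146.0]] [131 132 128]
267 [[569.0, 19.0, 152.0], [572.0, 19.0, 152.0], [576.0, 18.0, 151.0]] [103 104 102]
275 [[568.0, 17.0, 153.0], [572.0, 17.0, 154.0], [576.0, 19.0, 159.0]] [150 149 146]
283 [[568.0, 15.0, 155.0], [571.0, 14.0, 154.0], [576.0, 20.0, 165.0]] [62 61 62]
291 [[568.0, 15.0, 161.0], [571.0, 10.0, 153.0], [576.0, 19.0, 169.0]] [56 55 56]
299 [[568.0, 13.0, 
[... 171 characters left out ...]
70.0, 2.0, 156.0], [576.0, 23.0, 186.0]] [42 42 43]
323 [[567.0, 4.0, 162.0], [569.0, -2.0, 154.0], [575.0, 20.0, 184.0]] [77 78 76]
331 [[543.0, -124.0, 1.0], [552.0, -125.0, 1.0], [575.0, 19.0, 186.0]] [182 184 176]
339 [[542.0, -132.0, 1.0], [551.0, -133.0, 1.0], [575.0, 16.0, 186.0]] [113 114 109]
0.08 34 [578.  -2.  84.] [61. 53. 48.]
0.088 27 [578.  -2.  92.] [54. 50. 47.]
0.096 56 [577.   1. 101.] [72. 64. 61.]
0.104 27 [576.   3. 105.] [75. 71. 70.]
0.112 11 [571.  -1. 118.] [97. 85. 79.]
0.12 32 [576.  -0. 124.] [86. 76. 70.]
0.128 30 [575.   1. 132.] [67. 60. 57.]
0.136 31 [576.  -1. 139.] [62. 60. 60.]
0.144 23 [572.  -3. 148.] [64. 63. 64.]
0.152 31 [571.  -4. 157.] [47. 42. 40.]
```

Both cameras put the shut fingertips at z ≈ 0.118. The reported TCP (0.090) would put them at 0.076, so the real tool sits about 42 mm higher than the text says. The lateral position is fine. I'll open, go down partway and measure the tips again.

>>> {"op": "step_arm", "data": {
  "plan": [
    [[0, 0, 0, 0, 0, 0, 0], [0, 0, 0, 0, 0, 0, 0], [0, 0, 0, 0, 0, 0, 0], [0, 0, 0, 0, 0, 0, 0], [0, 0, 0, 0, 0, 0, 0]]
  ]
}}

```text
t: 3.52
tcp_pos: [0.5695, 0.0078, 0.0897]
tcp_rot: [0.461, -0.462, 0.538, -0.534]
wrist_force: [0.0, 0.3, -0.1]
gripper_width: 0.709
```

>>> {"op": "step_arm", "data": {
  "plan": [
    [[0, 0, 0, 0, 0, 0, 0], [0, 10, 0, 0, 0, 0, 0], [0, 20, 0, 0, 0, 0, 0], [0, 20, 0, 0, 0, 0, 0]]
  ]
}}

```text
t: 3.85
tcp_pos: [0.5681, 0.008, 0.0671]
tcp_rot: [0.46, -0.463, 0.539, -0.533]
wrist_force: [-1.1, -0.2, -0.5]
gripper_width: 1.0
```

```bash
python3 - <<'E'
from h import *
im,d,c=cap('wrist','w3.png'); w=cloud(d,c); z=w[...,2]
go()
m=(z>.078)&(np.hypot(w[...,0]-.570,w[...,1]-.008)<.09)
for s,n in((-1,'-x'),(1,'+x')):
    k=m&(s*(w[...,0]-.571)>.028); p=w[k]; o=np.argsort(p[:,2]); print(n,k.sum(),(p[o[:200:25]]*1e3).round(0).tolist())
k=(z>.1)&(z<.111)&(np.hypot(w[...,0]-.571,w[...,1]-.008)<.02); print('knob',(np.median(w[k],0)*1e3).round(1))
E
```

```text
t 3.90 tcp [568.4   8.   68. ] yaw -8.5 w 1.00 F [-0.1 -0.2  0.6] q [-0.13  0.37 -0.18  1.03  0.    1.58]
-x 12854 [[525.0, 15.0, 106.0], [524.0, 6.0, 108.0], [526.0, 21.0, 109.0], [526.0, 13.0, 109.0], [526.0, 16.0, 110.0], [523.0, 4.0, 111.0], [524.0, 7.0, 111.0], [523.0, 26.0, 112.0]]
+x 13005 [[610.0, 2.0, 105.0], [611.0, 11.0, 107.0], [610.0, -1.0, 108.0], [611.0, 11.0, 109.0], [610.0, 1.0, 109.0], [615.0, 12.0, 110.0], [609.0, 0.0, 110.0], [617.0, 12.0, 111.0]]
knob [571.2   9.5 106.6]
```

>>> {"op": "step_arm", "data": {
  "plan": [
    [[-1, 7, 3, 0, 0, 0, 0], [-1, 14, 3, 0, 0, 0, 0], [-1, 19, 3, 0, 0, 0, 0], [-1, 19, 3, 0, 0, 0, 100], [-1, 19, 3, 0, 0, 0, 255]]
  ]
}}

```text
t: 4.32
tcp_pos: [0.5711, 0.0087, 0.0485]
tcp_rot: [0.46, -0.463, 0.539, -0.533]
wrist_force: [-0.6, 0.0, -0.1]
gripper_width: 0.752
```

>>> {"op": "step_arm", "data": {
  "plan": [
    [[0, 0, 0, 0, 0, 0, 255], [0, 0, 0, 0, 0, 0, 255], [0, 0, 0, 0, 0, 0, 255], [0, 0, 0, 0, 0, 0, 255], [0, 0, 0, 0, 0, 0, 255]]
  ]
}}

```text
t: 4.73
tcp_pos: [0.5714, 0.0087, 0.0492]
tcp_rot: [0.46, -0.463, 0.538, -0.533]
wrist_force: [-1.0, 0.0, 4.9]
gripper_width: 0.284
```

>>> {"op": "step_arm", "data": {
  "plan": [
    [[0, 0, 0, 0, 0, 0, 255], [0, 0, 0, 0, 0, 0, 255]]
  ]
}}

```text
t: 4.9
tcp_pos: [0.5714, 0.0086, 0.0492]
tcp_rot: [0.46, -0.463, 0.538, -0.533]
wrist_force: [-0.9, 0.4, 1.0]
gripper_width: 0.286
```

>>> {"op": "step_arm", "data": {
  "plan": [
    [[0, -10, 0, 0, 0, 0, 255], [0, -40, 0, 0, 0, 0, 255], [0, -80, 0, 0, 0, 0, 255], [0, -120, 0, 0, 0, 0, 255], [0, -120, 0, 0, 0, 0, 255]]
  ]
}}

```text
t: 5.32
tcp_pos: [0.575, 0.0079, 0.1772]
tcp_rot: [-0.463, 0.46, -0.536, 0.536]
wrist_force: [-0.2, -0.1, -2.7]
gripper_width: 0.282
```

```bash
python3 - <<'E'
from h import *
im,d,c=cap('wrist'); w=cloud(d,c); z=w[...,2]
print(np.median(z[120:180,200:330]))
go((576,312,169,-6.6))
E
```

```text
nan
t 5.37 tcp [574.2   8.  173.7] yaw -8.5 w 0.29 F [-0.3  0.1 -3.5] q [-0.13  0.31  0.01  1.27  0.    1.59]
(576, 312, 169, -6.6) shift [-300.9    5.5  -43. ] turn [ 0.  -1.9 -0.1]
```

>>> {"op": "step_arm", "data": {
  "plan": [
    [[-30, 0, -4, 0, 0, 0, 255], [-68, 0, -9, 0, 0, 0, 255], [-106, 0, -15, 0, 0, 0, 255], [-144, 0, -20, 0, -1, 0, 255], [-175, 0, -25, 0, -1, 0, 255]]
  ]
}}

```text
t: 5.78
tcp_pos: [0.5743, 0.187, 0.1729]
tcp_rot: [0.467, -0.467, 0.533, -0.53]
wrist_force: [1.5, 0.0, -2.6]
gripper_width: 0.282
```

>>> {"op": "step_arm", "data": {
  "plan": [
    [[-35, 0, -5, 0, 0, 0, 255], [-70, 0, -10, 0, 0, 0, 255], [-100, 0, -14, 0, -1, 0, 255], [-120, 0, -17, 0, -1, 0, 255], [-126, 0, -18, 0, -1, 0, 255]]
  ]
}}

```text
t: 6.2
tcp_pos: [0.5714, 0.3173, 0.1714]
tcp_rot: [0.471, -0.473, 0.528, -0.525]
wrist_force: [-0.0, -0.4, -3.5]
gripper_width: 0.29
```

>>> {"op": "step_arm", "data": {
  "plan": [
    [[0, 0, 0, 0, 0, 0, 255]]
  ]
}}

```text
t: 6.28
tcp_pos: [0.5707, 0.3184, 0.1701]
tcp_rot: [0.471, -0.474, 0.528, -0.524]
wrist_force: [-0.6, -0.9, -2.4]
gripper_width: 0.285
```

```bash
python3 - <<'E'
from h import *
im,d,c=cap('wrist'); w=cloud(d,c); z=w[...,2]
im2,d2,c2=cap('side'); w2=cloud(d2,c2)
cv2.imwrite('pics/m1.png',np.hstack([cv2.resize(im,(400,300)),cv2.resize(im2,(400,300))])[:,:,::-1])
go((576,312,-6,-6.6))
S=cv2.cvtColor(im,cv2.COLOR_RGB2HSV)[...,1]
m=comp((abs(z-.195)<.02)&(S>60)); print(rect(w[m][:,:2]),np.percentile(z[m],[2,50,98]))
E
```

```text
t 6.38 tcp [570.8 317.  170.1] yaw -6.2 w 0.28 F [ 0.4 -0.3 -3.2] q [0.38 0.45 0.22 1.35 0.   2.06]
(576, 312, -6, -6.6) shift [  4.5 176.1   7. ] turn [ 0.4  0.4 -0. ]
(array([571.3, 330.5]), array([200.9, 101.6], dtype=float32), np.float32(-6.1)) [0.19226433 0.19378022 0.19518011]
```

View pics/m1.png

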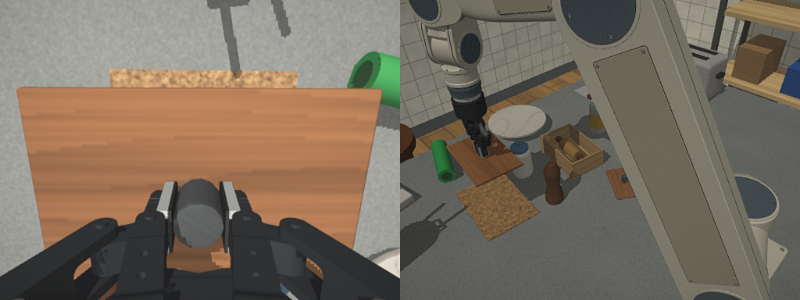

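>>> {"op": "step_arm", "data": {
  "plan": [
    [[4.5, 30, 5.5, 0, 0, 0, 255], [4.5, 65, 5.5, 0, 0.4, 0, 255], [4.5, 100, 5.5, 0, 0.4, 0, 255], [4.5, 135, 5.5, 0, 0.4, 0, 255], [4.5, 155, 5.5, 0, 0.4, 0, 255]]
  ]
}}

```text
t: 6.8
tcp_pos: [0.573, 0.3095, 0.0112]
tcp_rot: [0.467, -0.473, 0.531, -0.526]
wrist_force: [0.1, 0.2, -3.0]
gripper_width: 0.283
```

>>> {"op": "step_arm", "data": {
  "plan": [
    [[0, 5, 0, 0, 0, 0, 255], [0, 8, 0, 0, 0, 0, 255], [0, 8, 0, 0, 0, 0, 255]]
  ]
}}

```text
t: 7.05
tcp_pos: [0.5732, 0.3086, 0.0035]
tcp_rot: [0.466, -0.473, 0.531, -0.526]
wrist_force: [-1.4, -0.1, -3.4]
gripper_width: 0.286
```

```bash
python3 - <<'E'
from h import *
im,d,c=cap('wrist'); w=cloud(d,c); z=w[...,2]
go((576,312,-6,-6.6))
S=cv2.cvtColor(im,cv2.COLOR_RGB2HSV)[...,1]
zz=z[140:170,100:400]; print(np.nanpercentile(zz,[5,25,50,75]))
t=np.nanmedian(zz)
m=comp((abs(z-t)<.005)&(S>60)); print(rect(w[m][:,:2]),np.percentile(z[m],[2,50,98]))
E
```

```text
t 7.10 tcp [573.8 309.1   4.5] yaw -6.8 w 0.28 F [ 0.3  0.7 -2.6] q [ 0.36  0.55 -0.05  0.98  0.    2.05]
(576, 312, -6, -6.6) shift [-3.1 10.4  2. ] turn [ 0.6 -0.2  0.1]
[0.02580273 0.02649236 0.02699249 0.02747192]
(array([574.1, 320.7]), array([201.2, 101.3], dtype=float32), np.float32(-7.0)) [0.02526947 0.02703188 0.02872998]
```

>>> {"op": "step_arm", "data": {
  "plan": [
    [[-3, 3, 2, 0.6, 0, 0, 255], [-3, 6, 2, 0.6, 0, 0, 255], [-3, 8, 2, 0.6, 0, 0, 255], [-3, 8, 2, 0.6, 0, 0, 255]]
  ]
}}

```text
t: 7.43
tcp_pos: [0.5759, 0.312, -0.0034]
tcp_rot: [-0.469, 0.47, -0.528, 0.529]
wrist_force: [0.3, -0.3, -4.5]
gripper_width: 0.285
```

>>> {"op": "step_arm", "data": {
  "plan": [
    [[0, 1, 0, 0, 0, 0, 255], [0, 2, 0, 0, 0, 0, 255], [0, 2, 0, 0, 0, 0, 255]]
  ]
}}

```text
t: 7.68
tcp_pos: [0.5759, 0.3121, -0.0055]
tcp_rot: [-0.47, 0.47, -0.528, 0.529]
wrist_force: [-0.0, 1.1, -3.8]
gripper_width: 0.289
```

Force still shows the lid's full weight, so it isn't down yet. I'll lower it a little more.

>>> {"op": "step_arm", "data": {
  "plan": [
    [[0, 0.7, 0, 0, 0, 0, 255], [0, 1.4, 0, 0, 0, 0, 255], [0, 1.4, 0, 0, 0, 0, 255]]
  ]
}}

```text
t: 7.93
tcp_pos: [0.5761, 0.3121, -0.0058]
tcp_rot: [-0.47, 0.47, -0.528, 0.529]
wrist_force: [-1.6, -2.0, 6.1]
gripper_width: 0.282
```

>>> {"op": "step_arm", "data": {
  "plan": [
    [[0, 0.7, 0, 0, 0, 0, 255], [0, 1, 0, 0, 0, 0, 255], [0, 1, 0, 0, 0, 0, 255]]
  ]
}}

```text
t: 8.18
tcp_pos: [0.5762, 0.3121, -0.0058]
tcp_rot: [-0.47, 0.469, -0.528, 0.529]
wrist_force: [-3.4, -1.5, 7.9]
gripper_width: 0.287
```

>>> {"op": "step_arm", "data": {
  "plan": [
    [[0, 0, 0, 0, 0, 0, 0], [0, 0, 0, 0, 0, 0, 0], [0, 0, 0, 0, 0, 0, 0], [0, 0, 0, 0, 0, 0, 0], [0, 0, 0, 0, 0, 0, 0]]
  ]
}}

```text
t: 8.6
tcp_pos: [0.5762, 0.3122, -0.006]
tcp_rot: [-0.47, 0.469, -0.528, 0.529]
wrist_force: [0.9, -0.1, -1.0]
gripper_width: 0.969
```

>>> {"op": "step_arm", "data": {
  "plan": [
    [[0, -25, 0, 0, 0, 0, 0], [0, -65, 0, 0, 0, 0, 0], [0, -105, 0, 0, 0, 0, 0], [0, -145, 0, 0, 0, 0, 0], [0, -160, 0, 0, 0, 0, 0]]
  ]
}}

```text
t: 9.02
tcp_pos: [0.5775, 0.3129, 0.1602]
tcp_rot: [-0.472, 0.467, -0.527, 0.53]
wrist_force: [0.5, 0.7, 0.4]
gripper_width: 0.998
```

```bash
python3 - <<'E'
from h import *
im,d,c=cap('wrist'); w=cloud(d,c); z=w[...,2]
S=cv2.cvtColor(im,cv2.COLOR_RGB2HSV)[...,1]
m=comp((abs(z-.016)<.0045)&(S>60)); print(rect(w[m][:,:2]),np.percentile(z[m],[2,50,98]))
im,d,c=cap('scene'); w=cloud(d,c); b=(w[...,2]>.01)&(w[...,2]<.13)
# box rim and pin
m=(np.hypot(w[...,0]-.571,w[...,1]-.0075)<.115)
r=m&(abs(w[...,2]-.063)<.006); print('rim',rect(w[r][:,:2]))
go((545,140,150,81),(518,-353,150,81))
E
```

```text
(array([574.9, 310.7]), array([200.7, 127.8], dtype=float32), np.float32(-6.7)) [0.01644696 0.01795529 0.01941353]
rim (array([573.1,   6.8]), array([199.2, 128.4], dtype=float32), np.float32(-7.9))
t 9.12 tcp [577.5 312.9 158.1] yaw -6.7 w 1.00 F [ 0.2 -0.1 -0.2] q [ 0.37  0.45  0.19  1.3  -0.    2.06]
(545, 140, 150, 81) shift [175.6   7.5 -12. ] turn [ -0.5 -87.7   0.2]
(518, -353, 150, 81) shift [  50.5    0.  -491.2] turn [0. 0. 0.]
```

Lid is down flat at (575,311), yaw -6.7, top at z 0.018: centred and aligned with the mat. Now the jaw knob, gripping across the slide.

>>> {"op": "step_arm", "data": {
  "plan": [
    [[34, 0, -1, 0, -5, 0, 0], [68, 0, -3, 0, -10, 0, 0], [101, 0, -4, 0, -15, 0, 0], [135, 0, -6, 0, -21, 0, 0], [169, 0, -7, 0, -26, 0, 0]]
  ]
}}

```text
t: 9.53
tcp_pos: [0.5494, 0.1446, 0.156]
tcp_rot: [0.579, -0.576, 0.406, -0.409]
wrist_force: [0.4, -0.8, -0.0]
gripper_width: 0.996
```

>>> {"op": "step_arm", "data": {
  "plan": [
    [[30, 0, -16, 0, -5, 0, 0], [60, 0, -32, 0, -10, 0, 0], [90, 0, -49, 0, -15, 0, 0], [119, 0, -65, 0, -21, 0, 0], [149, 0, -81, 0, -26, 0, 0]]
  ]
}}

```text
t: 9.95
tcp_pos: [0.5219, -0.0243, 0.1542]
tcp_rot: [0.657, -0.654, 0.264, -0.267]
wrist_force: [1.6, -1.5, -0.5]
gripper_width: 0.999
```

>>> {"op": "step_arm", "data": {
  "plan": [
    [[20, 0, -28, 0, -5, 0, 0], [40, 0, -55, 0, -10, 0, 0], [60, 0, -83, 0, -15, 0, 0], [79, 0, -110, 0, -21, 0, 0], [98, 0, -138, 0, -26, 0, 0]]
  ]
}}

```text
t: 10.37
tcp_pos: [0.4952, -0.1929, 0.1524]
tcp_rot: [0.7, -0.697, 0.109, -0.11]
wrist_force: [0.6, 0.4, 0.0]
gripper_width: 0.998
```

```bash
python3 - <<'E'
from h import *
go((470,-357,150,96.8))
E
```

```text
t 10.37 tcp [ 495.2 -192.9  152.4] yaw 72.2 w 1.00 F [0.6 0.4 0. ] q [-0.53  0.25 -0.13  1.19  0.   -0.22]
(470, -357, 150, 96.8) shift [  26.1    1.9 -164. ] turn [ -0.2 -24.6   0.1]
```

>>> {"op": "step_arm", "data": {
  "plan": [
    [[6, 0, -36, 0, -6, 0, 0], [12, 0, -75, 0, -12, 0, 0], [18, 0, -110, 0, -18, 0, 0], [24, 0, -150, 0, -24, 0, 0], [26, 0, -164, 0, -24.6, 0, 0]]
  ]
}}

```text
t: 10.78
tcp_pos: [0.4684, -0.3612, 0.1498]
tcp_rot: [0.707, -0.705, -0.044, 0.043]
wrist_force: [0.1, -0.1, -0.3]
gripper_width: 1.0
```

>>> {"op": "step_arm", "data": {
  "plan": [
    [[0, 0, 0, 0, 0, 0, 0]]
  ]
}}

```text
t: 10.87
tcp_pos: [0.4672, -0.364, 0.148]
tcp_rot: [0.707, -0.704, -0.042, 0.043]
wrist_force: [-0.1, 1.2, -0.4]
gripper_width: 1.0
```

```bash
python3 - <<'E'
from h import *
im,d,c=cap('wrist','g1.png'); w=cloud(d,c); z=w[...,2]
H,S,V=cv2.split(cv2.cvtColor(im,cv2.COLOR_RGB2HSV))
k=comp((z>.083)&(z<.094)&(np.hypot(w[...,0]-.47,w[...,1]+.357)<.03)); print('knob',k.sum(),np.median(w[k],0).round(4),rect(w[k][:,:2]))
m=comp((H>100)&(H<125)&(S>120)&(abs(z-.018)<.006)); print('bed',rect(w[m][:,:2]),np.median(z[m]))
h=comp((abs(z-.06)<.005)&(np.hypot(w[...,0]-.636,w[...,1]+.335)<.06)); print('housing',rect(w[h][:,:2]))
go((470,-357,46,96.8))
E
```

```text
knob 1153 [ 0.4656 -0.3551  0.0896] (array([ 466.6, -354.8]), array([27.3, 26.8], dtype=float32), np.float32(-82.0))
bed (array([ 499.8, -350.7]), array([292.5, 108.7], dtype=float32), np.float32(6.7)) 0.018850430577653676
housing (array([ 590.9, -340.1]), array([59.7,  7.7], dtype=float32), np.float32(-83.7))
t 10.92 tcp [ 467.2 -362.8  147.6] yaw 96.9 w 1.00 F [-0.7  0.1 -0.6] q [-0.8   0.35  0.01  1.23  0.   -0.92]
(470, -357, 46, 96.8) shift [  3.6 101.6   4.9] turn [-0.3  0.1 -0. ]
```

View pics/g1.png

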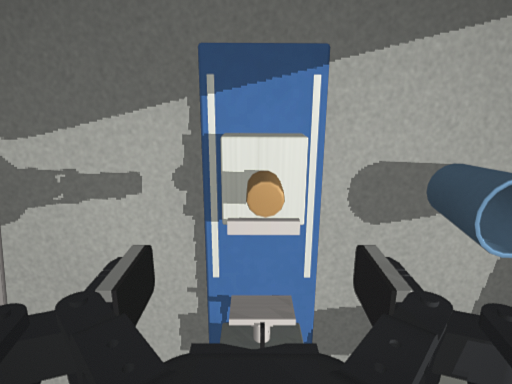

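The wrist view shows the gauge: jaw knob at (265,192), jaw plate at row 226, pad at row 305, cup well clear at (475,210). The yaw is 6.7° and the jaw about 0.068. I'll descend on the knob.

>>> {"op": "step_arm", "data": {
  "plan": [
    [[0, 30, 8, 0, 0, 0, 0], [0, 65, 8, 0, 0, 0, 0], [0, 95, 8, 0, 0, 0, 0], [0, 115, 8, 0, 0, 0, 0], [0, 120, 8, 0, 0, 0, 60]]
  ]
}}

```text
t: 11.33
tcp_pos: [0.4645, -0.3509, 0.0236]
tcp_rot: [0.71, -0.702, -0.041, 0.044]
wrist_force: [0.1, -0.0, -0.4]
gripper_width: 0.884
```

>>> {"op": "step_arm", "data": {
  "plan": [
    [[0, 0, 0, 0, 0, 0, 255], [0, 0, 0, 0, 0, 0, 255], [0, 0, 0, 0, 0, 0, 255], [0, 0, 0, 0, 0, 0, 255], [0, 0, 0, 0, 0, 0, 255]]
  ]
}}

```text
t: 11.75
tcp_pos: [0.4658, -0.3553, 0.0259]
tcp_rot: [0.706, -0.705, -0.041, 0.043]
wrist_force: [0.3, -15.8, -2.4]
gripper_width: 0.314
```

```bash
python3 - <<'E'
from h import *
s,p,R=pose(); go((p[0]*1e3-65*np.cos(np.radians(6.7)),p[1]*1e3-65*np.sin(np.radians(6.7)),p[2]*1e3,96.7))
E
```

```text
t 11.75 tcp [ 465.8 -355.3   25.9] yaw 96.8 w 0.31 F [  0.3 -15.8  -2.4] q [-0.79  0.43 -0.2   0.94 -0.   -0.91]
(np.float64(401.23299722485706), np.float64(-362.8976191329681), np.float64(25.90118352484255), 96.7) shift [-65.    0.2   0.1] turn [-0.1  0.1 -0.2]
```

>>> {"op": "step_arm", "data": {
  "plan": [
    [[-8, 0, 0, 0, 0, 0, 255], [-22, 0, 0, 0, 0, 0, 255], [-36, 0, 0, 0, 0, 0, 255], [-50, 0, 0, 0, 0, 0, 255], [-62, 0, 0, 0, 0, 0, 255]]
  ]
}}

```text
t: 12.17
tcp_pos: [0.4054, -0.3625, 0.026]
tcp_rot: [0.707, -0.705, -0.042, 0.042]
wrist_force: [12.5, -1.0, -20.0]
gripper_width: 0.307
```

>>> {"op": "step_arm", "data": {
  "plan": [
    [[0, 0, 0, 0, 0, 0, 255], [0, 0, 0, 0, 0, 0, 0], [0, 0, 0, 0, 0, 0, 0], [0, 0, 0, 0, 0, 0, 0], [0, 0, 0, 0, 0, 0, 0]]
  ]
}}

```text
t: 12.58
tcp_pos: [0.4061, -0.3628, 0.0269]
tcp_rot: [0.706, -0.706, -0.043, 0.042]
wrist_force: [-0.1, -0.1, 0.1]
gripper_width: 0.863
```

>>> {"op": "step_arm", "data": {
  "plan": [
    [[0, -20, 0, 0, 0, 0, 0], [0, -55, 0, 0, 0, 0, 0], [0, -95, 0, 0, 0, 0, 0], [0, -130, 0, 0, 0, 0, 0], [0, -130, 0, 0, 0, 0, 0]]
  ]
}}

```text
t: 13.0
tcp_pos: [0.4081, -0.365, 0.1643]
tcp_rot: [-0.703, 0.709, 0.046, -0.04]
wrist_force: [-0.6, -0.2, -0.2]
gripper_width: 1.005
```

```bash
python3 - <<'E'
from h import *
im,d,c=cap('wrist'); w=cloud(d,c); z=w[...,2]
k=comp((z>.083)&(z<.094)&(np.hypot(w[...,0]-.41,w[...,1]+.36)<.05)); print('knob',k.sum(),rect(w[k][:,:2]))
h=comp((abs(z-.058)<.005)&(np.hypot(w[...,0]-.591,w[...,1]+.340)<.05)); print('padtop',rect(w[h][:,:2]))
go((487,-177,150,81),(571.5,7.5,150,81),(571.5,7.5,12,81))
E
```

```text
knob 1027 (array([ 404.3, -362.1]), array([27.3, 26.7], dtype=float32), np.float32(-72.2))Traceback (most recent call last):
  File "<stdin>", line 4, in <module>
  File "h.py", line 21, in comp
    k=l[seed[1],seed[0]] if seed and l[seed[1],seed[0]] else 1+np.argmax(s[1:,4])
                                                               ~~~~~~~~~^^^^^^^^^
    return _wrapfunc(a, 'argmax', axis=axis, out=out, **kwds)
    return bound(*args, **kwds)
ValueError: attempt to get argmax of an empty sequence
```

>>> {"op": "step_arm", "data": {
  "plan": [
    [[20, 0, 33, 0, 0, 0, 0], [40, 0, 67, 0, 0, 0, 0], [60, 0, 100, 0, 0, 0, 0], [80, 0, 134, 0, 0, 0, 0], [100, 0, 167, 0, 0, 0, 0]]
  ]
}}

```text
t: 13.47
tcp_pos: [0.4869, -0.1844, 0.1601]
tcp_rot: [-0.704, 0.708, 0.045, -0.04]
wrist_force: [2.1, -1.3, 0.8]
gripper_width: 1.005
```

>>> {"op": "step_arm", "data": {
  "plan": [
    [[20, 0, 33, 0, 3, 0, 0], [40, 0, 67, 0, 7, 0, 0], [60, 0, 100, 0, 11, 0, 0], [80, 0, 134, 0, 15, 0, 0], [100, 0, 167, 0, 16, 0, 0]]
  ]
}}

```text
t: 13.88
tcp_pos: [0.5663, -0.0043, 0.1591]
tcp_rot: [-0.703, 0.706, -0.055, 0.059]
wrist_force: [1.4, -1.1, 0.1]
gripper_width: 0.997
```

>>> {"op": "step_arm", "data": {
  "plan": [
    [[3, 0, 5, 0, 0, 0, 60], [3, 0, 5, 0, 0, 0, 60]]
  ]
}}

```text
t: 14.05
tcp_pos: [0.5705, 0.0028, 0.158]
tcp_rot: [-0.704, 0.706, -0.054, 0.058]
wrist_force: [-0.3, 0.1, -0.7]
gripper_width: 0.77
```

```bash
python3 - <<'E'
from h import *
im,d,c=cap('wrist','b1.png'); w=cloud(d,c); z=w[...,2]
r=comp((abs(z-.064)<.004)&(np.hypot(w[...,0]-.571,w[...,1]-.0075)<.13)); print('rim',rect(w[r][:,:2]))
k=(z>.045)&(z<.058)&(np.hypot(w[...,0]-.571,w[...,1]-.0075)<.06); print('barreltop',k.sum(),rect(w[k][:,:2]),np.percentile(z[k],98))
go((571.5,7.5,12,81.3))
E
```

```text
rim (array([571.4,   8.1]), array([197. , 124.6], dtype=float32), np.float32(-8.5))
barreltop 4631 (array([570.4,   6.8]), array([116.7,  98.9], dtype=float32), np.float32(-64.0)) 0.05602250637665129
t 14.10 tcp [569.9   1.3 158.1] yaw 80.9 w 0.76 F [ 0.6 -0.1 -0.7] q [-0.14  0.31 -0.03  1.23 -0.    0.02]
(571.5, 7.5, 12, 81.3) shift [-1.000e-01  1.461e+02  6.900e+00] turn [ 0.2 -0.4  0.3]
```

View pics/b1.png

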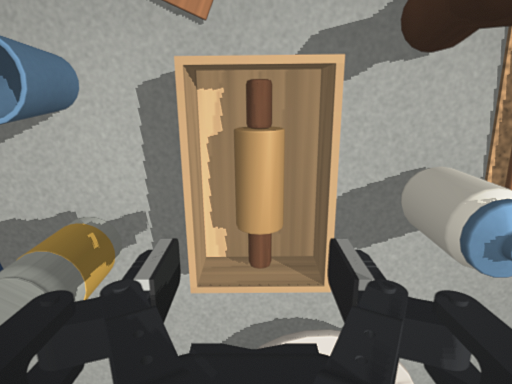

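The pin lies at (259,175) in the box, barrel rows 127–232. The fingers (partly closed) straddle its centre line. I'll get the exact barrel centre.

```bash
python3 - <<'E'
from h import *
im,d,c=cap('wrist'); w=cloud(d,c); z=w[...,2]
a=np.radians(-8.6); C=np.array([.5714,.008]); q=w[...,:2]-C
u=(q[...,0]*np.cos(a)+q[...,1]*np.sin(a))*1e3; v=(-q[...,0]*np.sin(a)+q[...,1]*np.cos(a))*1e3
b=comp((z>.046)&(z<.06)&(abs(u)<75)&(abs(v)<32)); print(b.sum(),'u',np.percentile(u[b],[1,50,99]),'ztop',np.percentile(z[b],98))
hi=b&(z>.052); print('v',np.percentile(v[hi],[1,50,99]))
for lo in(-40,-20,0,20): 
    k=hi&(u>lo)&(u<lo+20); print(lo,np.percentile(v[k],[2,98]).mean())
E
```

```text
4182 u [-42.93443911  -1.85630082  45.12900447] ztop 0.055805832051330245
v [-10.9819125    0.20449958  11.12760794]
-40 -0.30481041151805677
-20 -0.09311512454457382
0 -0.07637764322476936
20 0.2395418336484978
```

>>> {"op": "step_arm", "data": {
  "plan": [
    [[1, 30, 7.5, 0, -0.4, 0, 80], [1, 65, 7.5, 0, -0.4, 0, 80], [1, 90, 7.5, 0, -0.4, 0, 80], [1, 105, 7.5, 0, -0.4, 0, 80], [1, 105, 7.5, 0, -0.4, 0, 80]]
  ]
}}

```text
t: 14.57
tcp_pos: [0.5696, 0.0056, 0.05]
tcp_rot: [-0.703, 0.706, -0.056, 0.055]
wrist_force: [0.7, 0.6, 0.4]
gripper_width: 0.684
```

```bash
python3 - <<'E'
from h import *
im,d,c=cap('wrist','b2.png'); w=cloud(d,c); z=w[...,2]
a=np.radians(-8.6); C=np.array([.5724,.008]); q=w[...,:2]-C
v=(-q[...,0]*np.sin(a)+q[...,1]*np.cos(a)); u=(q[...,0]*np.cos(a)+q[...,1]*np.sin(a))
for s in(-1,1):
    k=(s*v>.023)&(s*v<.055)&(z>.072)&(z<.13)&(abs(u)<.02); p=np.c_[u[k],v[k],z[k]]*1e3; o=np.argsort(p[:,2]); print(p[o[:300:40]].round(0).tolist())
go((572.4,7.9,-14,81.4))
E
```

```text
[[5.0, -32.0, 81.0], [-12.0, -32.0, 83.0], [-14.0, -34.0, 85.0], [-14.0, -38.0, 86.0], [-0.0, -32.0, 87.0], [-14.0, -31.0, 88.0], [-14.0, -31.0, 89.0], [-14.0, -36.0, 90.0]]
[[-6.0, 27.0, 80.0], [-0.0, 27.0, 83.0], [-14.0, 33.0, 85.0], [-12.0, 27.0, 86.0], [0.0, 27.0, 87.0], [-11.0, 27.0, 88.0], [-14.0, 29.0, 89.0], [-5.0, 27.0, 90.0]]
t 14.62 tcp [570.8   5.6  52.1] yaw 81.1 w 0.69 F [ 0.1 -1.1  0. ] q [-0.13  0.38 -0.21  0.98 -0.    0.02]
(572.4, 7.9, -14, 81.4) shift [ 1.2 66.1  2.8] turn [ 0.2 -0.3  0.1]
```

>>> {"op": "step_arm", "data": {
  "plan": [
    [[1, 18, 2.5, 0, 0, 0, 80], [1, 36, 2.5, 0, 0, 0, 80], [1, 52, 2.5, 0, 0, 0, 80], [1, 64, 2.5, 0, 0, 0, 80], [1, 65, 2.5, 0, 0, 0, 130]]
  ]
}}

```text
t: 15.03
tcp_pos: [0.5737, 0.0061, -0.0112]
tcp_rot: [-0.703, 0.707, -0.054, 0.057]
wrist_force: [0.5, -0.1, 0.5]
gripper_width: 0.562
```

>>> {"op": "step_arm", "data": {
  "plan": [
    [[0, 0, 0, 0, 0, 0, 255], [0, 0, 0, 0, 0, 0, 255], [0, 0, 0, 0, 0, 0, 255], [0, 0, 0, 0, 0, 0, 255]]
  ]
}}

```text
t: 15.37
tcp_pos: [0.5749, 0.0052, -0.0096]
tcp_rot: [-0.703, 0.707, -0.053, 0.059]
wrist_force: [0.1, -1.1, 7.1]
gripper_width: 0.493
```

>>> {"op": "step_arm", "data": {
  "plan": [
    [[0, -15, 0, 0, 0, 0, 255], [0, -55, 0, 0, 0, 0, 255], [0, -95, 0, 0, 0, 0, 255], [0, -135, 0, 0, 0, 0, 255], [0, -170, 0, 0, 0, 0, 255]]
  ]
}}

```text
t: 15.78
tcp_pos: [0.5733, 0.006, 0.1632]
tcp_rot: [-0.703, 0.707, -0.053, 0.059]
wrist_force: [1.6, 0.5, -1.9]
gripper_width: 0.495
```

```bash
python3 - <<'E'
from h import *
cap('wrist','p1.png')
go((531,-149,165,44),(523.4,-348,165,6.7),(523.4,-348,0,6.7))
E
```

```text
t 15.83 tcp [575.8   5.8 170. ] yaw 80.9 w 0.50 F [ 0.7 -1.   4.1] q [-0.13  0.3  -0.01  1.24 -0.01  0.03]
(531, -149, 165, 44) shift [ -19.9    5.5 -159.9] turn [-0.  36.9  1.1]
(523.4, -348, 165, 6.7) shift [ 137.9    0.  -143.7] turn [ 0.  37.3  0. ]
(523.4, -348, 0, 6.7) shift [  0. 165.   0.] turn [0. 0. 0.]
```

View pics/p1.png

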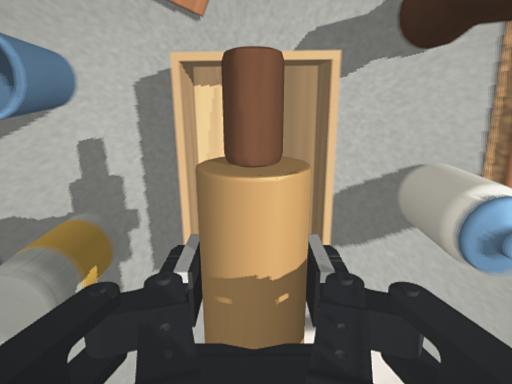

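Pin held squarely, upright and level by eye. I'll measure where it sits in the tool frame.

```bash
python3 - <<'E'
from h import *
s,p,R=pose(); im,d,c=cap('wrist'); w=cloud(d,c)
t=R.inv().apply((w-p).reshape(-1,3)).reshape(w.shape)*1e3  # tool x,y(down),z
col=t[:,254]; 
for v in range(50,345,14): print(v,col[v].round(1).tolist())
b=(np.abs(t[...,2])<30)&(t[...,1]>-75)&(t[...,1]<0)&(t[...,0]<-20)
H,S,V=cv2.split(cv2.cvtColor(im,cv2.COLOR_RGB2HSV)); b&=(S>70)
n=b&(t[...,0]>-52); f=b&(t[...,0]<-58)
print('barrel z range',np.percentile(t[n][:,2],[1,99]),'x min',np.percentile(t[n][:,0],1),'handle z',np.percentile(t[f][:,2],[1,99]),'xmin',np.percentile(t[f][:,0],1))
go()
E
```

```text
50 [-83.8, -54.0, 0.6]
64 [-79.6, -54.3, 0.6]
78 [-75.4, -53.6, 0.6]
92 [-71.0, -55.3, 0.6]
106 [-66.6, -54.8, 0.6]
120 [-62.0, -54.3, 0.6]
134 [-57.6, -56.0, 0.6]
148 [-52.7, -54.4, 0.6]
162 [-47.5, -52.5, 0.6]
176 [-45.0, -63.6, 0.6]
190 [-41.0, -65.9, 0.6]
204 [-36.4, -66.2, 0.6]
218 [-31.6, -65.9, 0.6]
232 [-27.0, -66.7, 0.6]
246 [-21.8, -66.4, 0.6]
260 [-16.9, -66.6, 0.6]
274 [-10.9, -65.2, 0.6]
288 [-5.9, -66.1, 0.6]
302 [-0.3, -66.0, 0.6]
316 [5.5, -65.7, 0.6]
330 [11.9, -65.1, 0.6]
344 [18.2, -64.8, 0.7]
barrel z range [-19.58363119  20.27655312] x min -51.325892455403235 handle z [-10.5102143   10.66213622] xmin -84.50062648602047
t 15.88 tcp [576.    5.7 166.7] yaw 80.9 w 0.50 F [ 0.9  0.1 -2.3] q [-0.13  0.3  -0.01  1.23 -0.01  0.03]
```

>>> {"op": "step_arm", "data": {
  "plan": [
    [[1, 0, -24, 0, 5, 0, 255], [2, 0, -48, 0, 10, 0, 255], [3, 0, -72, 0, 15, 0, 255], [4, 0, -96, 0, 20, 0, 255], [4.5, 0, -118, 0, 25, 0, 255]]
  ]
}}

```text
t: 16.3
tcp_pos: [0.561, -0.1128, 0.1666]
tcp_rot: [-0.674, 0.677, -0.203, 0.215]
wrist_force: [0.6, -0.5, -2.6]
gripper_width: 0.498
```

>>> {"op": "step_arm", "data": {
  "plan": [
    [[11, 0, -21, 0, 5, 0, 255], [22, 0, -42, 0, 10, 0, 255], [33, 0, -63, 0, 15, 0, 255], [44, 0, -84, 0, 20, 0, 255], [54, 0, -105, 0, 25, 0, 255]]
  ]
}}

```text
t: 16.72
tcp_pos: [0.5455, -0.2312, 0.1663]
tcp_rot: [0.614, -0.613, 0.346, -0.357]
wrist_force: [0.7, -0.2, -1.9]
gripper_width: 0.498
```

>>> {"op": "step_arm", "data": {
  "plan": [
    [[19, 0, -15, 0, 5, 0, 255], [38, 0, -30, 0, 10, 0, 255], [57, 0, -45, 0, 15, 0, 255], [76, 0, -60, 0, 20, 0, 255], [90, 0, -70, 0, 24, 0, 255]]
  ]
}}

```text
t: 17.13
tcp_pos: [0.5295, -0.3461, 0.1658]
tcp_rot: [0.527, -0.525, 0.468, -0.478]
wrist_force: [0.7, 0.2, -2.0]
gripper_width: 0.499
```

>>> {"op": "step_arm", "data": {
  "plan": [
    [[0, 0, 0, 0, 0, 0, 255]]
  ]
}}

```text
t: 17.22
tcp_pos: [0.5285, -0.3492, 0.1644]
tcp_rot: [0.525, -0.523, 0.47, -0.479]
wrist_force: [0.5, 0.4, -2.2]
gripper_width: 0.497
```

```bash
python3 - <<'E'
from h import *
s,p,R=pose(); im,d,c=cap('wrist','q1.png'); w=cloud(d,c)
go((533,-347.7,27,6.8))
t=R.inv().apply((w-p).reshape(-1,3)).reshape(w.shape)*1e3
for v in range(50,345,50): print(v,t[v,254].round(1).tolist())
E
```

```text
t 17.27 tcp [ 528.4 -347.9  164.1] yaw 5.9 w 0.50 F [ 0.8  0.  -3.4] q [-0.72  0.41  0.13  1.29  0.    0.75]
(533, -347.7, 27, 6.8) shift [ -0.6 137.1   3.3] turn [-0.5 -0.9  0.4]
50 [-83.6, -54.3, -0.6]
100 [-68.3, -54.5, -0.6]
150 [-51.9, -55.0, -0.6]
200 [-37.5, -66.0, -0.6]
250 [-20.1, -66.0, -0.6]
300 [-0.8, -65.7, -0.5]
```

>>> {"op": "step_arm", "data": {
  "plan": [
    [[0, 25, 3, -0.5, -1, 0.4, 255], [-0.5, 58, 3, -0.5, -1, 0.4, 255], [-0.5, 90, 3, -0.5, -1, 0.4, 255], [-0.5, 120, 3, -0.5, -1, 0.4, 255], [-0.5, 137, 3, -0.5, -1, 0.4, 255]]
  ]
}}

```text
t: 17.68
tcp_pos: [0.5311, -0.3454, 0.0232]
tcp_rot: [0.53, -0.529, 0.47, -0.467]
wrist_force: [0.2, -0.3, -2.5]
gripper_width: 0.495
```

>>> {"op": "step_arm", "data": {
  "plan": [
    [[0, 7, 0, 0, 0, 0, 255], [0, 14, 0, 0, 0, 0, 255], [0, 20, 0, 0, 0, 0, 255], [0, 20, 0, 0, 0, 0, 255]]
  ]
}}

```text
t: 18.02
tcp_pos: [0.531, -0.345, 0.0028]
tcp_rot: [0.53, -0.529, 0.47, -0.466]
wrist_force: [0.1, -0.5, -1.5]
gripper_width: 0.493
```

```bash
python3 - <<'E'
from h import *
s,p,R=pose(); im,d,c=cap('wrist','q1.png'); w=cloud(d,c)
go((533,-347.7,-3,6.8))
im2,d2,c2=cap('scene')
cv2.imwrite('pics/q1.png',np.hstack([cv2.resize(im,(400,300)),cv2.resize(im2[220:384,60:279],(400,300))])[:,:,::-1])
E
```

```text
t 18.07 tcp [ 531.3 -345.3    3.6] yaw 7.0 w 0.50 F [-0.7 -0.2 -2.2] q [-0.71  0.52 -0.11  0.95  0.    0.74]
(533, -347.7, -3, 6.8) shift [2.6 6.6 1.4] turn [ 0.1  0.2 -0.2]
```

View pics/q1.png

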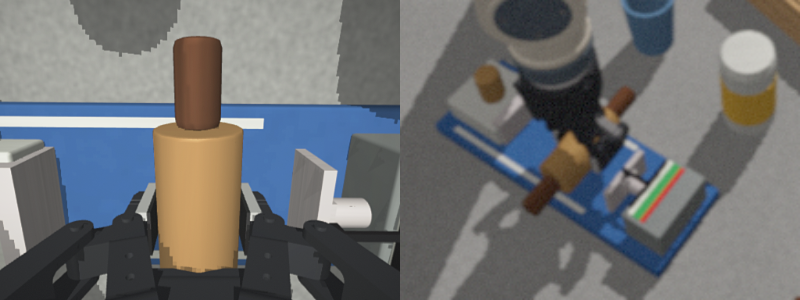

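The pin hangs crosswise between the jaw and pad, with finger room both sides. I'll lower it and check the y-centring against the bed edge and the pad plate.

>>> {"op": "step_arm", "data": {
  "plan": [
    [[2.6, 2, 1, 0, 0, 0, 255], [2.6, 4, 1, 0, 0, 0, 255], [2.6, 4.5, 1, 0, 0, 0, 255], [2.6, 4.5, 1, 0, 0, 0, 255]]
  ]
}}

```text
t: 18.45
tcp_pos: [0.5328, -0.3481, -0.0003]
tcp_rot: [0.53, -0.529, 0.47, -0.467]
wrist_force: [-0.3, -0.3, -2.6]
gripper_width: 0.495
```

```bash
python3 - <<'E'
from h import *
s,p,R=pose(); im,d,c=cap('wrist'); w=cloud(d,c); z=w[...,2]*1e3
go()
a=np.radians(6.8); x=((w[...,0]-.5135)*np.cos(a)+(w[...,1]+.3492)*np.sin(a))*1e3; y=(-(w[...,0]-.5135)*np.sin(a)+(w[...,1]+.3492)*np.cos(a))*1e3
H,S,V=cv2.split(cv2.cvtColor(im,cv2.COLOR_RGB2HSV))
bed=(H>100)&(H<125)&(S>120)&(abs(z-18)<4)
for lo in(-60,-30,40,60): k=bed&(x>lo)&(x<lo+15); print('bededge',lo,k.sum(),np.percentile(y[k],99) if k.sum() else '')
br=(S>60)&(H<25)&(abs(x-20)<25)
hd=br&(z>43)&(z<56)&(y>55); print('handle end',np.percentile(y[hd],99),'x',np.median(x[hd]))
b=br&(z>56)&(z<70); print('barrel top z',np.percentile(z[b],95),'end',np.percentile(y[b],99.5))
k=comp((z>50)&(z<61)&(x>60)&(x<100)&(S<50)); print('pad plate y',np.percentile(y[k],[1,99]),'x',np.percentile(x[k],[1,99]))
k=(z>45)&(z<53)&(x<-40)&(x>-120)&(S<60); print('jaw y max',np.percentile(y[k],99) if k.any() else '')
E
```

```text
t 18.50 tcp [ 5.328e+02 -3.481e+02 -3.000e-01] yaw 7.0 w 0.49 F [ 0.8 -0.1 -1.6] q [-0.71  0.53 -0.11  0.94  0.    0.74]
bededge -60 4513 54.39518780289441
bededge -30 3645 54.48807983796177
bededge 40 2418 54.58395257257174
bededge 60 4597 54.11071589494717
handle end 83.01317245451372 x 18.111823869856305
barrel top z 65.5735589630394 end 43.934380066577475
pad plate y [-0.59027093 29.71231185] x [74.43100525 86.93029285]
jaw y max 34.551518984442204
```

>>> {"op": "step_arm", "data": {
  "plan": [
    [[-1, 1, 0, 0, 0, 0, 255], [-1, 2, 0, 0, 0, 0, 255], [-1, 2.5, 0, 0, 0, 0, 255], [-1, 2.5, 0, 0, 0, 0, 255]]
  ]
}}

```text
t: 18.83
tcp_pos: [0.5327, -0.3469, -0.0026]
tcp_rot: [0.53, -0.529, 0.47, -0.467]
wrist_force: [-1.0, 1.7, 1.2]
gripper_width: 0.497
```

>>> {"op": "step_arm", "data": {
  "plan": [
    [[0, 0.5, 0, 0, 0, 0, 255], [0, 1, 0, 0, 0, 0, 255], [0, 1, 0, 0, 0, 0, 255]]
  ]
}}

```text
t: 19.08
tcp_pos: [0.5327, -0.3468, -0.0028]
tcp_rot: [0.53, -0.529, 0.469, -0.467]
wrist_force: [-2.6, 3.4, 7.8]
gripper_width: 0.496
```

>>> {"op": "step_arm", "data": {
  "plan": [
    [[0, 0, 0, 0, 0, 0, 115], [0, 0, 0, 0, 0, 0, 105], [0, 0, 0, 0, 0, 0, 90], [0, 0, 0, 0, 0, 0, 75], [0, 0, 0, 0, 0, 0, 75]]
  ]
}}

```text
t: 19.5
tcp_pos: [0.5327, -0.3469, -0.0029]
tcp_rot: [0.53, -0.529, 0.469, -0.467]
wrist_force: [0.2, 0.2, -0.1]
gripper_width: 0.702
```

>>> {"op": "step_arm", "data": {
  "plan": [
    [[0, -8, 0, 0, 0, 0, 75], [0, -25, 0, 0, 0, 0, 75], [0, -60, 0, 0, 0, 0, 75], [0, -100, 0, 0, 0, 0, 75], [0, -130, 0, 0, 0, 0, 30]]
  ]
}}

```text
t: 19.92
tcp_pos: [0.5331, -0.3474, 0.1305]
tcp_rot: [0.53, -0.529, 0.469, -0.468]
wrist_force: [0.5, -1.0, 0.5]
gripper_width: 0.827
```

```bash
cat > g.py <<'E'
from h import *
im,d,c=cap('wrist'); w=cloud(d,c); z=w[...,2]*1e3
a=np.radians(6.8); x=((w[...,0]-.5135)*np.cos(a)+(w[...,1]+.3492)*np.sin(a))*1e3; y=(-(w[...,0]-.5135)*np.sin(a)+(w[...,1]+.3492)*np.cos(a))*1e3
H,S,V=cv2.split(cv2.cvtColor(im,cv2.COLOR_RGB2HSV))
def pc(n,k,v,q=(1,50,99)): print(n,k.sum(),np.percentile(v[k],q).round(1) if k.sum()>5 else '')
br=(S>60)&(H<25)&(x>-40)&(x<60)&(abs(y)<95)
pc('barrel top y',br&(z>57)&(z<68),y); pc('barrel x',br&(z>57)&(z<68),x); pc('handle+ x',br&(z>42)&(z<56)&(y>55),x);pc('handle- x',br&(z>42)&(z<56)&(y<-55),x)
pc('pin y',br&(z>42)&(z<68),y)
E
python3 - <<'E'
exec(open('g.py').read())
cv2.imwrite('pics/r1.png',im[:,:,::-1])
go((406,-362,140,96.8))
E
```

```text
barrel top y 4596 [-42.9   3.8  44.6]
barrel x 4596 [ 3.6 18.4 33.3]
handle+ x 1233 [ 7.8 18.  28.2]
handle- x 757 [ 8.5 19.4 29.6]
pin y 8908 [-79.4   9.3  82.8]
t 19.97 tcp [ 534.8 -348.9  136.5] yaw 7.0 w 0.88 F [0.  0.4 4.8] q [-0.71  0.43  0.1   1.24  0.    0.74]
(406, -362, 140, 96.8) shift [  -2.8   -4.3 -129.4] turn [ -0.  -89.8   0.4]
```

>>> {"op": "step_arm", "data": {
  "plan": [
    [[0, 0, -13, 0, -6, 0, 0], [-1, 0, -26, 0, -13, 0, 0], [-1, 0, -39, 0, -20, 0, 0], [-1, 0, -52, 0, -26, 0, 0], [-1, 0, -65, 0, -30, 0, 0]]
  ]
}}

```text
t: 20.38
tcp_pos: [0.4696, -0.3559, 0.1367]
tcp_rot: [-0.634, 0.634, -0.311, 0.316]
wrist_force: [0.4, 0.0, 1.0]
gripper_width: 0.999
```

>>> {"op": "step_arm", "data": {
  "plan": [
    [[-7, 0, -11, 0, -6, 0, 0], [-14, 0, -22, 0, -13, 0, 0], [-20, 0, -33, 0, -20, 0, 0], [-27, 0, -44, 0, -26, 0, 0], [-33, 0, -55, 0, -32, 0, 0]]
  ]
}}

```text
t: 20.8
tcp_pos: [0.4052, -0.363, 0.1369]
tcp_rot: [-0.695, 0.697, -0.122, 0.127]
wrist_force: [0.2, -0.1, 0.8]
gripper_width: 1.003
```

>>> {"op": "step_arm", "data": {
  "plan": [
    [[0, 0, 0, 0, -7, 0, 0], [0, 0, 0, 0, -14, 0, 0], [0, 0, 0, 0, -21, 0, 0], [0, 0, 0, 0, -28, 0, 0], [0, 0, 0, 0, -28, 0, 0]]
  ]
}}

```text
t: 21.22
tcp_pos: [0.4052, -0.3631, 0.1374]
tcp_rot: [-0.703, 0.707, 0.052, -0.047]
wrist_force: [-0.5, -0.3, 0.1]
gripper_width: 0.998
```

```bash
python3 - <<'E'
exec(open('g.py').read())
k=comp((z>83)&(z<94)&(np.hypot(w[...,0]-.41,w[...,1]+.36)<.05)); print('knob',k.sum(),rect(w[k][:,:2]))
go((405,-362.5,27,96.8))
E
```

```text
barrel top y 2843 [-43.3  -0.   43.6]
barrel x 2843 [ 3.1 14.3 31.7]
handle+ x 670 [ 6.8 12.5 23.1]
handle- x 661 [ 8.2 13.8 24.7]
pin y 6358 [-80.4   0.1  80.7]
knob 1258 (array([ 404.3, -362.1]), array([26.7, 26.6], dtype=float32), np.float32(-82.1))
t 21.27 tcp [ 405.2 -363.1  137.3] yaw 97.6 w 1.00 F [ 0.2  0.8 -0.3] q [-0.89  0.27 -0.14  1.15  0.   -1.02]
(405, -362.5, 27, 96.8) shift [ -0.8 110.3   1.2] turn [0.3 0.8 0.4]
```

>>> {"op": "step_arm", "data": {
  "plan": [
    [[-1, 30, 1, 0, 0.8, 0, 0], [-1, 65, 1, 0, 0.8, 0, 0], [-1, 95, 1, 0, 0.8, 0, 0], [-1, 109, 1, 0, 0.8, 0, 40], [-1, 110, 1, 0, 0.8, 0, 100]]
  ]
}}

```text
t: 21.68
tcp_pos: [0.4036, -0.3612, 0.0244]
tcp_rot: [-0.706, 0.706, 0.041, -0.039]
wrist_force: [0.2, 1.5, 1.5]
gripper_width: 0.747
```

>>> {"op": "step_arm", "data": {
  "plan": [
    [[0, 0, 0, 0, 0, 0, 255], [0, 0, 0, 0, 0, 0, 255], [0, 0, 0, 0, 0, 0, 255], [0, 0, 0, 0, 0, 0, 255], [0, 0, 0, 0, 0, 0, 255]]
  ]
}}

```text
t: 22.1
tcp_pos: [0.4042, -0.3629, 0.026]
tcp_rot: [-0.704, 0.708, 0.041, -0.038]
wrist_force: [-0.2, -5.6, -0.7]
gripper_width: 0.311
```

```bash
python3 - <<'E'
from h import *
s,p,R=pose(); a=np.radians(6.8)
go((p[0]*1e3+60*np.cos(a),p[1]*1e3+60*np.sin(a),p[2]*1e3,96.8))
E
```

```text
t 22.10 tcp [ 404.2 -362.9   26. ] yaw 96.4 w 0.31 F [-0.2 -5.6 -0.7] q [-0.89  0.36 -0.32  0.89  0.   -1.  ]
(np.float64(463.81615930774666), np.float64(-355.80268161065743), np.float64(26.037373546542725), 96.8) shift [60.   0.3  0.4] turn [ 0.3 -0.4  0.3]
```

>>> {"op": "step_arm", "data": {
  "plan": [
    [[8, 0, 0, 0, 0, 0, 255], [22, 0, 0, 0, 0, 0, 255], [36, 0, 0, 0, 0, 0, 255], [50, 0, 0, 0, 0, 0, 255], [60, 0, 0, 0, 0, 0, 255]]
  ]
}}

```text
t: 22.52
tcp_pos: [0.4622, -0.3561, 0.0261]
tcp_rot: [-0.704, 0.708, 0.039, -0.039]
wrist_force: [-11.0, -4.0, -6.3]
gripper_width: 0.307
```

>>> {"op": "step_arm", "data": {
  "plan": [
    [[4, 0, 0, 0, 0, 0, 255], [9, 0, 0, 0, 0, 0, 255], [14, 0, 0, 0, 0, 0, 255], [19, 0, 0, 0, 0, 0, 255], [24, 0, 0, 0, 0, 0, 255]]
  ]
}}

```text
t: 22.93
tcp_pos: [0.484, -0.3536, 0.0261]
tcp_rot: [-0.705, 0.708, 0.037, -0.04]
wrist_force: [-9.8, -3.4, -5.3]
gripper_width: 0.311
```

```bash
cat > m.py <<'E'
exec(open('g.py').read())
k=(z>52)&(z<62)&(x>60)&(x<108)&(abs(y)<33)&(S<60); pc('pad plate x',k,x); pc('pad y',k,y)
a1,a2,a3=cap('scene'); crop=cv2.resize(a1[290:370,130:240],(440,320),interpolation=cv2.INTER_CUBIC)
s=pose()[1]*1e3; print('knob travel',((s[0]-404.2)*np.cos(a)+(s[1]+362.9)*np.sin(a)).round(1)); go()
E
python3 m.py
```

```text
barrel top y 257 [-13.2   1.2  15.4]
barrel x 257 [-40.  -37.1  19.2]
handle+ x 284 [22.3 25.4 38.3]
handle- x 256 [22.6 25.3 39.5]
pin y 1723 [-82.8   0.7  82. ]
pad plate x 0 
pad y 0 
knob travel 81.3
t 23.03 tcp [ 484.9 -353.5   26.1] yaw 96.2 w 0.31 F [-5.2 -2.3 -6.4] q [-0.77  0.45 -0.17  0.95 -0.   -0.88]
```

>>> {"op": "step_arm", "data": {
  "plan": [
    [[4, 0, 0, 0, 0, 0, 255], [8, 0, 0, 0, 0, 0, 255], [12, 0, 0, 0, 0, 0, 255], [16, 0, 0, 0, 0, 0, 255], [17, 0, 0, 0, 0, 0, 255]]
  ]
}}

```text
t: 23.45
tcp_pos: [0.5002, -0.3517, 0.0261]
tcp_rot: [-0.705, 0.707, 0.036, -0.04]
wrist_force: [-10.4, -3.6, -4.7]
gripper_width: 0.308
```

>>> {"op": "step_arm", "data": {
  "plan": [
    [[2, 0, 0, 0, 0, 0, 255], [4, 0, 0, 0, 0, 0, 255], [6, 0, 0, 0, 0, 0, 255], [6, 0, 0, 0, 0, 0, 255]]
  ]
}}

```text
t: 23.78
tcp_pos: [0.5043, -0.3512, 0.0261]
tcp_rot: [-0.705, 0.707, 0.034, -0.041]
wrist_force: [-9.3, -2.8, -6.1]
gripper_width: 0.309
```

```bash
(cat m.py; echo "
cv2.imwrite('pics/e1.png',np.hstack([crop,cv2.resize(im,(427,320))])[:,:800,::-1])")>m2.py; python3 m2.py
```

```text
barrel top y 616 [-13.2   0.2  13.1]
barrel x 616 [-22.  -19.9  39.3]
handle+ x 288 [43.2 46.4 59.7]
handle- x 255 [42.8 45.6 59.4]
pin y 2186 [-82.2   0.   81.4]
pad plate x 0 
pad y 0 
knob travel 100.8
t 23.88 tcp [ 504.3 -351.2   26.1] yaw 96.1 w 0.31 F [-8.1 -3.2 -6.1] q [-0.74  0.47 -0.13  0.97 -0.01 -0.85]
```

View pics/e1.png

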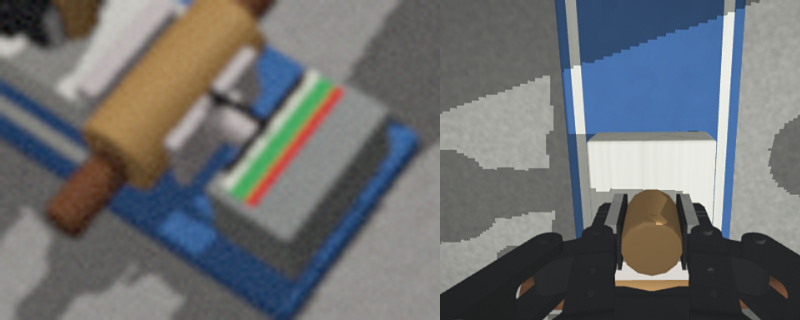

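The pin sits square between the jaw and pad, and the pointer is still at the start of the white (scale crop ~(250,120)), so contact is about now. I'll press on in small steps.

>>> {"op": "step_arm", "data": {
  "plan": [
    [[2, 0, 0, 0, 0, 0, 255], [4, 0, 0, 0, 0, 0, 255], [6, 0, 0, 0, 0, 0, 255], [7, 0, 0, 0, 0, 0, 255], [7, 0, 0, 0, 0, 0, 255]]
  ]
}}

```text
t: 24.3
tcp_pos: [0.5086, -0.3507, 0.0261]
tcp_rot: [-0.705, 0.707, 0.032, -0.042]
wrist_force: [-13.2, -3.5, -3.2]
gripper_width: 0.315
```

```bash
(cat m.py; echo "
cv2.imwrite('pics/e2.png',crop[:,:,::-1])")>m2.py; python3 m2.py
```

```text
barrel top y 626 [-13.2  -0.1  13.1]
barrel x 626 [-17.4 -15.2  43.4]
handle+ x 249 [47.8 50.5 59.1]
handle- x 211 [47.  49.5 59.4]
pin y 2058 [-82.5   0.4  81.4]
pad plate x 0 
pad y 0 
knob travel 105.2
t 24.40 tcp [ 508.7 -350.6   26.1] yaw 96.0 w 0.31 F [-12.8  -3.9  -3.3] q [-0.73  0.48 -0.12  0.98 -0.01 -0.84]
```

View pics/e2.png

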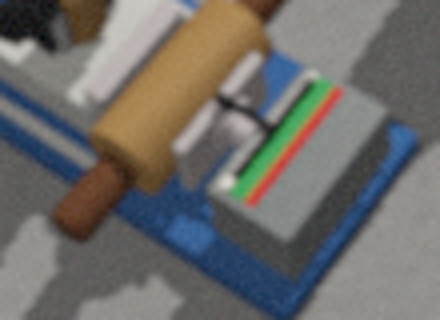

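The pointer bar has moved to the white/green edge (crop ~(270,125)), so the pad is at about 5 mm. About 5 mm more to mid-green.

>>> {"op": "step_arm", "data": {
  "plan": [
    [[2, 0, 0, 0, 0, 0, 255], [4, 0, 0, 0, 0, 0, 255], [6, 0, 0, 0, 0, 0, 255], [7.5, 0, 0, 0, 0, 0, 255], [7.5, 0, 0, 0, 0, 0, 255]]
  ]
}}

```text
t: 24.82
tcp_pos: [0.5131, -0.3501, 0.0262]
tcp_rot: [-0.705, 0.707, 0.029, -0.043]
wrist_force: [-15.1, -3.1, -2.1]
gripper_width: 0.308
```

```bash
(cat m.py; echo "
cv2.imwrite('pics/e3.png',crop[:,:,::-1])
rgb=a1[300:350,175:225].astype(int)
for v in range(306,346,4): print(v,[''.join('K' if p.max()<75 else 'G' if p[1]>p[0]+40 else 'R' if p[0]>p[1]+60 else 'W' if p.min()>165 else '.' for p in a1[v,176:222].astype(int))])
")>m2.py; python3 m2.py
```

```text
barrel top y 586 [-13.1  -0.1  16.9]
barrel x 586 [-12.7 -10.7  47.9]
handle+ x 240 [52.6 55.  59.6]
handle- x 169 [51.9 53.7 57.3]
pin y 1941 [-82.6   0.3  81. ]
pad plate x 0 
pad y 0 
knob travel 109.7
t 24.92 tcp [ 513.2 -350.1   26.2] yaw 95.8 w 0.31 F [-15.   -2.8  -2.7] q [-0.73  0.49 -0.1   0.99 -0.02 -0.83]
306 ['..................WW....GGG...................']
310 ['...............WW.......G....WWWW.GG..........']
314 ['.........................WWWWW..KG..RRR.......']
318 ['............KK.KKKK...WWWW..KGG..RRR..........']
322 ['.....WW........W.....KKKKKGG..RRR.............']
326 ['.WWW............WWWW..GGG.RRRR................']
330 ['.............WWWW..GGG.RRRR................KKK']
334 ['.........WWWWW..GG..RRR.................KKKKKK']
338 ['............GGG..RRR.................KKKKKK...']
342 ['.........K........................KKKKKKK.....']
```

```bash
python3 - <<'E'
import cv2
for f in('e1','e2','e3'):
    i=cv2.imread(f'pics/{f}.png')[:320,:440,::-1]
    for v in(108,120,136,160): print(f,v,' '.join('%d/%d/%d'%tuple(i[v-2:v+3,u-2:u+3].mean((0,1))) for u in range(236,324,6)))
E
```

```text
e1 108 86/82/81 59/56/56 53/53/65 51/76/113 62/101/152 59/97/148 55/77/109 72/75/77 144/146/134 179/191/172 137/183/141 80/168/101 80/168/96 130/156/91 184/111/71
e1 120 187/179/178 177/169/167 146/136/135 94/88/87 50/49/58 53/55/63 132/131/122 185/192/177 159/189/159 97/173/112 72/167/96 104/162/93 164/131/77 194/80/62 184/93/92
e1 136 137/131/129 148/141/141 130/124/124 92/87/88 117/119/110 148/164/144 135/179/139 92/171/109 70/166/95 106/163/93 170/126/76 197/77/64 180/92/91 149/130/128 137/141/140
e1 160 66/68/72 124/130/117 155/175/150 130/179/135 82/168/101 74/166/95 116/155/88 175/122/74 194/78/67 172/100/101 144/133/133 134/139/137 135/138/136 137/140/138 137/138/138
e2 108 72/69/70 74/70/70 74/69/69 76/75/78 75/86/112 79/102/140 126/135/149 158/157/155 137/132/129 73/89/73 53/126/69 69/164/94 83/168/98 130/156/92 184/112/72
e2 120 177/168/169 177/167/167 144/137/136 91/87/88 59/61/66 96/100/101 135/132/129 101/99/96 49/98/60 62/151/84 74/168/98 105/164/95 166/133/81 194/83/62 182/90/90
e2 136 134/128/127 148/140/140 153/149/148 146/145/141 122/120/117 61/65/59 36/83/47 59/14
[... 240 characters left out ...]
8 136/138/137
e3 108 43/39/39 66/64/64 110/106/106 118/112/111 89/85/85 98/96/95 129/130/127 177/178/170 210/210/201 202/206/194 139/150/133 48/74/53 55/103/55 125/134/75 184/107/69
e3 120 150/143/142 153/147/146 131/125/125 91/85/86 60/58/58 110/110/108 183/182/176 202/205/194 162/174/157 83/102/85 41/94/50 99/142/79 165/129/79 194/82/63 181/90/91
e3 136 120/113/112 144/138/140 153/150/148 161/161/156 176/176/168 145/149/138 74/82/72 31/43/36 37/83/46 103/137/79 170/120/73 197/80/65 181/95/92 147/129/128 138/141/140
e3 160 178/178/173 208/207/199 194/199/187 136/148/131 53/83/60 55/115/62 116/146/84 175/119/73 194/80/67 172/100/100 143/132/131 132/136/135 135/137/135 136/138/136 140/142/142
```

Row profiles put the pointer at the middle of the green (bar ~303, with the green at ~290–317). Force rise of about 4–5 N agrees. I'll let go and retreat upward.

>>> {"op": "step_arm", "data": {
  "plan": [
    [[0, 0, 0, 0, 0, 0, 200], [0, 0, 0, 0, 0, 0, 100], [0, 0, 0, 0, 0, 0, 0], [0, 0, 0, 0, 0, 0, 0], [0, 0, 0, 0, 0, 0, 0]]
  ]
}}

```text
t: 25.33
tcp_pos: [0.5136, -0.3503, 0.0269]
tcp_rot: [-0.705, 0.708, 0.03, -0.042]
wrist_force: [0.3, -0.2, 1.0]
gripper_width: 0.862
```

>>> {"op": "step_arm", "data": {
  "plan": [
    [[0, 0, 0, 0, 0, 0, 0], [0, -25, 0, 0, 0, 0, 0], [0, -60, 0, 0, 0, 0, 0], [0, -100, 0, 0, 0, 0, 0], [0, -140, 0, 0, 0, 0, 0]]
  ]
}}

```text
t: 25.75
tcp_pos: [0.5158, -0.3491, 0.1685]
tcp_rot: [-0.705, 0.708, 0.029, -0.043]
wrist_force: [0.9, -1.1, 0.2]
gripper_width: 0.998
```

>>> {"op": "step_arm", "data": {
  "plan": [
    [[-30, 0, 0, 0, 0, 0, 0], [-65, 0, 0, 0, 0, 0, 0], [-100, 0, 0, 0, 0, 0, 0], [-100, 0, 0, 0, 0, 0, 0]]
  ]
}}

```text
t: 26.08
tcp_pos: [0.4122, -0.3592, 0.1715]
tcp_rot: [-0.705, 0.708, 0.028, -0.042]
wrist_force: [1.0, -2.1, -1.4]
gripper_width: 0.999
```

```bash
python3 - <<'E'
exec(open('m.py').read())
k=comp((z>83)&(z<94)&(np.hypot(w[...,0]-.513,w[...,1]+.35)<.05)); pc('knob x',k,x)
pc('pad gap end: anything z50-61 x>60',(z>50)&(z<66)&(x>60)&(abs(y)<32),x)
wi=cv2.resize(a1,(512,384))
A=cv2.resize(crop,(400,290)); B=cv2.resize(im,(387,290)); C=cv2.resize(a1,(400,300))
S2=cv2.resize(cap('side')[0],(387,300))
cv2.imwrite('pics/f.png',np.vstack([np.hstack([A,B]),np.hstack([C,S2])])[:,:,::-1])
E
```

```text
barrel top y 1296 [-43.    0.9  43.9]
barrel x 1296 [-12.6  52.8  59.7]
handle+ x 335 [51.9 55.3 59.8]
handle- x 338 [51.7 55.3 59.7]
pin y 2993 [-80.5   0.2  81.4]
pad plate x 0 
pad y 0 
knob travel 11.8
t 26.18 tcp [ 415.6 -359.6  171.3] yaw 95.7 w 1.00 F [ 0.3 -0.   0.6] q [-0.86  0.28 -0.04  1.26 -0.02 -0.96]
knob x 799 [-12.6  -1.6  12.7]
pad gap end: anything z50-61 x>60 83 [60.  60.8 63.3]
```

View pics/f.png

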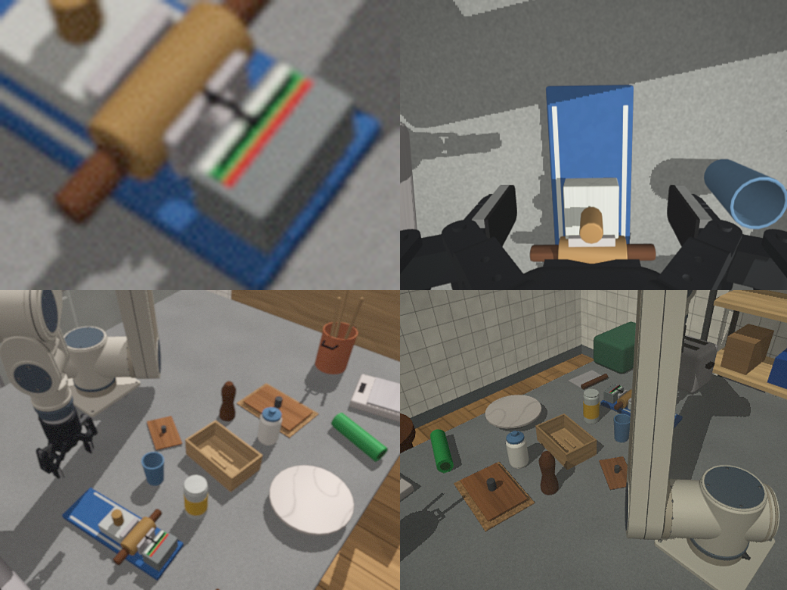

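The final view shows the bar standing in the green and holding after release. The pin is crosswise and centred (barrel y -43 to +44), the lid is knob-up in the middle of the mat, and the bystanders are upright where they were. Handing in.

```bash
python3 -c "
from h import *
print(manip.job_done()); go()"
```

```text
the job is handed in; nothing more can be done
None
the job is handed in; nothing more can be done
```

I finished all the steps in order and handed the job in at about 26 s of the 72 s allowed. The robot touches nothing and is parked above the gauge.

- **Lid:** it lies flat, knob up, at (575, 311) mm, with the mat centre measured at about (575, 312). It is turned to match the mat.
- **Pin:** it lies crosswise in the gauge. The barrel spans about -43 to +44 mm across the faces, so it is centred to within about 1 mm.
- **Jaw and pointer:** I drew the jaw back first, then slid it shut on the pin and let go. Jaw travel, pin position, image and force put the pad at about 9 to 11.5 mm, inside the 5 to 15 mm green band. A picture after release showed the pointer still there. It never went near the end stop.
- **Bystanders:** the jar, tin, pepper mill and cup look upright and in place in the last pictures. I did not measure their positions again.

**Disagreements:**
- **Tool height:** the fingertips were really about 40 mm higher than the reported tool position implies. Because of this the first grip closed just above the lid's knob and caught nothing. I measured the offset with the cameras and allowed for it from then on.
- **Calibration:** the cameras differed from one another by a few millimetres, so I relied mainly on the wrist camera.

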